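# Hang the washed strainers on one hook, largest first

### The job

Take the three hand strainers out of the drying rack and hang them by their eyes on the one hook, largest first, then the medium, then the small, each nested into the one behind and hanging freely. Bring each one over the lip, let it down on the bar and slide it back until it meets what is behind it, pressing gently until the sprung pad at the back of the hook is felt to give a few millimetres, never so hard that it bottoms. Leave the other things on the bench where they are.

Things in the scene. Friction and masses are not known exactly. Their poses are not given: they have to be found in the camera images.
- large: The large steel hand strainer, 124 mm across its bowl, about 0.3 kg. Origin: centre of its eye, a tube 24 mm long in x (x -12 to 12), bore 16 mm wide (y) and 24 mm high (z), outside 24 by 32. z up the handle; x along the bore, the way it goes on to the hook. Bowl axis 112 mm below, mouth at x -12, mesh floor at x 22; flat foot 174 mm below. Stands in any slot of the rack
- large_grip (a point): Centre of the large strainer's flat grip tab, 26 mm wide (y), 8 mm thick (x), 36 mm high, standing on top of the eye; 36 mm above the eye's centre (tab spans 16 to 52 mm above it). Take it from above, across the 26 mm. Axes as the body's
- medium: The medium steel hand strainer, 100 mm across its bowl, about 0.23 kg. Origin: centre of its eye, a tube 24 mm long in x (x -12 to 12), bore 16 mm wide (y) and 24 mm high (z), outside 24 by 32. z up the handle; x along the bore, the way it goes on to the hook. Bowl axis 112 mm below, mouth at x -12, mesh floor at x 22; flat foot 162 mm below. Stands in any slot of the rack
- medium_grip (a point): Centre of the medium strainer's flat grip tab, 26 mm wide (y), 8 mm thick (x), 36 mm high, standing on top of the eye; 36 mm above the eye's centre (tab spans 16 to 52 mm above it). Take it from above, across the 26 mm. Axes as the body's
- small: The small steel hand strainer, 76 mm across its bowl, about 0.17 kg. Origin: centre of its eye, a tube 24 mm long in x (x -12 to 12), bore 16 mm wide (y) and 24 mm high (z), outside 24 by 32. z up the handle; x along the bore, the way it goes on to the hook. Bowl axis 112 mm below, mouth at x -12, mesh floor at x 22; flat foot 150 mm below. Stands in any slot of the rack
- small_grip (a point): Centre of the small strainer's flat grip tab, 26 mm wide (y), 8 mm thick (x), 36 mm high, standing on top of the eye; 36 mm above the eye's centre (tab spans 16 to 52 mm above it). Take it from above, across the 26 mm. Axes as the body's
- rack: White drying rack 200 x 100 mm, fixed; origin: centre of its underside. Floor 10 mm above the bench; three slots at x -60, 0, 60 mm between low fences with tops 56 mm above the bench: lift a strainer 50 mm or more to clear them, then take it out sideways (y): its neighbours are about 220 mm tall. Strainers' axes are parallel to the rack's; their y varies by 12 mm
- stand: Hook stand, fixed; origin on the bench under the bar. Steel bar along x, top face 200 mm above the bench, free tip at x -60 mm towards the robot, post at x 98 mm; nothing on it rises above 208 mm. x of stand, rack and strainers points away from the robot within 0.3 rad
- hook (a point): Tip end of the hook bar, on its top face level; x along the bar from the tip to the post, z up. Bar 10 mm wide, 8 mm high (below this point). A lip at x 0 to 6 mm rises 8 mm above: an eye goes on with its centre level with this point (4 mm spare up and down, 3 mm each side) and then hangs with its centre 12 mm below it. A bowl nests only once let down on the bar
- buffer: Buffer on the bar before the post; its origin and axes are the stand's. Carries a sprung rubber pad round the bar, 20 mm wide, its top 4 mm above the bar. The pad's face stands anywhere 95 to 115 mm behind the tip (set differently each time, not measured). Pushed back it gives, 2 N per mm (plus 1 N per 10 mm/s of speed), and bottoms after 10 mm; it springs back slowly
- petri: open clear petri dish, 84 mm across, 16 mm high, on the bench; origin at the centre of its underside; leave alone
- tape_roll: white roll lying flat, 72 mm across, 30 mm high; origin at the centre of its underside; leave alone
- jar: small specimen jar with white lid, 48 mm across, 45 mm high; origin at the centre of its underside; leave alone
- forceps: steel forceps lying flat, 130 mm long along their x, 6 mm high; origin at their middle on the bench; leave alone
- beaker: glass beaker, 72 mm across, 95 mm high; origin at the centre of its underside; leave alone
- slide_box: flat blue slide box, 100 by 80 mm, 35 mm high; origin at the centre of its underside; leave alone
- wash_bottle: white bottle with a red cap, 64 mm across, 150 mm high; origin at the centre of its underside; leave alone
Mind the look-alikes: they are no part of the job. What is shaped like the small but blue or red is not meant. Leave any yellow look-alike of the large alone.

How it is judged (in metres and radians):
On the way, in this order (a step that is already met when the one before it is completed fails the run):
1. the large strainer, its eye on the hook bar, is pressed back so that the sprung pad gives (directly): at least 3 N on the pad for 0.2 s (x of large in the frame of hook between 0.008 and 0.14 m and y of large in the frame of hook between -0.008 and 0.008 m and contact force between large and buffer above 3 N), for 0.2 s.
2. the medium strainer, its eye on the hook bar, is pressed back so that the sprung pad gives (through the strainers already hung): at least 3 N on the pad for 0.2 s (x of medium in the frame of hook between 0.008 and 0.14 m and y of medium in the frame of hook between -0.008 and 0.008 m and contact force between large and buffer above 3 N and contact force between medium and large above 2.5 N), for 0.2 s.
3. the small strainer, its eye on the hook bar, is pressed back so that the sprung pad gives (through the strainers already hung): at least 3 N on the pad for 0.2 s (x of small in the frame of hook between 0.008 and 0.14 m and y of small in the frame of hook between -0.008 and 0.008 m and contact force between large and buffer above 3 N and contact force between medium and large above 2.5 N and contact force between small and medium above 2.5 N), for 0.2 s.
At the end, for the whole second after the job is handed in: All three hang released and at rest on the bar behind the lip (eye centre 8-17 mm below its top face, 8 mm sideways), upright (0.12 rad), square (0.25 rad): large at the back (eye over 70 mm from the tip), then medium, then small, eye centres 21.5-28.5 mm apart (x of large in the frame of hook between 0.008 and 0.14 m and y of large in the frame of hook between -0.008 and 0.008 m and z of large in the frame of hook between -0.017 and -0.008 m and angle between each of large, medium, small's own z axis and vertical below 0.12 rad and angle between the x axis of each of large, medium, small and the x axis of stand, either way round below 0.25 rad and linear speed of each of large, medium, small below 0.02 m/s and angular speed of each of large, medium, small below 0.2 rad/s and x of medium in the frame of hook between 0.008 and 0.14 m and y of medium in the frame of hook between -0.008 and 0.008 m and z of medium in the frame of hook between -0.017 and -0.008 m and x of small in the frame of hook between 0.008 and 0.14 m and y of small in the frame of hook between -0.008 and 0.008 m and z of small in the frame of hook between -0.017 and -0.008 m and x of large in the frame of hook above 0.07 m and x of medium in the frame of large between -0.0285 and -0.0215 m and x of small in the frame of medium between -0.0285 and -0.0215 m and x of medium in the frame of small above 0.0215 m); the robot touches nothing.
It fails at once if the buffer pad is pressed so hard that it bottoms (over 22 N) (contact force between any of large, medium, small and buffer above 22 N).
It fails at once if a bystander is moved by more than 20 mm (distance of any of petri, tape_roll, jar, forceps, beaker, slide_box, wash_bottle from where it was at the start of the episode above 0.02 m).
It also fails if it takes over 72 s, if anything falls off the work surface, if the arm or the gripper's body presses on something with over 40 N, if the wrist force passes 120 N, or if a joint passes its speed limit or range.

### The arm

A 7-joint arm with a two-finger parallel gripper is mounted at the origin on the work surface. World frame = base frame: x ahead of the robot, y to its left, z up, the work surface at z = 0. Lengths are in mm, angles in rad, forces in N, time in s.
With the tool pointing down it reaches from about 425 to 875 mm from the base axis. Payload 8.4 kg.
Tool frame: the origin (TCP) lies midway between the tips of the shut fingers; the grasp point (between the pads) lies 19 mm behind it; z points along the fingers, x is the direction in which the jaws open and shut, and the axes are right-handed (so a half turn about z gives the same grasp; the last joint's range is limited). The gripper opens to 87 mm and grips with 3 to 60 N. Pads are 19 mm wide; open, the fingers measure 117 mm over their backs; the gripper's body (75 mm by 190 mm) begins 51 mm behind the grasp point.
Start: joints at [1.09, 0.333, 0.04, 1.465, -0.013, 1.343, -0.059], TCP at [242.16, -603.177, 222.546] pointing down, gripper open.
Joint ranges: [-2.58, 2.58], [-0.38, 2.09], [-1.3, 1.39], [0.25, 2.4], [-1.5, 4.64], [0.08, 2.09], [-2.65, 2.65]. Speed limits (rad/s): [2.22, 2.22, 2.79, 2.79, 3.14, 3.14, 3.14].

### API

Orientations are given as a rotation vector (axis times angle).
In Python, from station import robot, viewer, finder gives the robot as it stands. The module is installed in compiled form; this text tells all that it offers.
- The arm moves only by the tool jog_arm, never from a script. Its argument "commands" is a list of rows, each a list of 3 entries, a list of its own where there are three numbers: the shift along the tool's x, y, z in mm, then the turn, a rotation vector about the tool's x, y, z in rad, then the closure in counts, from 0 (fully open) to 255 (shut). A call has 1 to 8 rows; each row is the pose to reach, as a shift and turn from the pose commanded when the call began, along the tool's axes at that moment; what a row does not reach only later rows make up. A row lasts 1/12 s, in which the tool goes at most 41.7 mm and 7.16 degrees, less where a joint would pass 70% of its speed; a pose out of reach is approached as far as the arm can. A call with a gripper value outside its range is refused whole. The fingers move at their own pace and stop on an object; the grip force is fixed at half the most. Time passes only in rows, so rows that repeat a pose let the fingers close. It gives the time, the measured TCP pose, the force and the opening at its end, in the units of the state.
- robot.read_state(): the state, without advancing time (a new reading comes with each control period).
- viewer.camera(name): name is "scene" or "top" or "wrist"; returns the picture (480x640x3 uint8, blue, green, red); there is no depth.
- viewer.calibration(name): a dict with "mtx" (3x3 intrinsics, pixels), "rvec" (rotation vector, rad) and "tvec" (3), from world to camera coordinates, as OpenCV has them. Camera axes: x right, y down, z forward; pixel columns grow to the right and rows downward; lengths in mm; the calibration is good to about 2 mm. The wrist camera is an equidistant fisheye: a pixel r from the principal point sees the ray r / f radians off the axis. A picture is of the moment at which its call begins: read the wrist's pose just before it. calibration takes no time and is no camera call; for the wrist camera it gives the pose at the moment of the call.
- robot.close_job(): hands the job in, once; it reports no verdict.
Trained networks look in the newest picture that a camera, given by its name, has taken for a name from the list of things; names that differ only in an ending like _2 or _b are one class to them, and where a whole thing is asked for, a point or a joint stands for the part that bears it (a point fixed in the world has none). Each returns a list of dicts, best first, with "confidence" (0 to 1); they miss things now and then, are a little off and sometimes report something else, mostly with a low value. They report only what shows in the picture. A call takes as long as a camera call. They do not tell look-alikes from the thing itself.
- finder.cut_out(camera, thing): "region" (480x640 bool, what is visible of it) and "box" ([left, top, right, bottom] in pixels, round what is visible of it).
- finder.mark_of(camera, thing): "centre" ([column, row] in pixels: a listed point, or the origin of a listed thing).
The state is a dict: "time": time; "qpos": joint angles; "qd": joint speeds; "tau": joint torques, N m; "tcp_pos": TCP position; "tool_rot": TCP orientation; "force": force on the tool from outside, world axes, zero at the start; "wrist_torque": the same for the moment, N m; "width": finger opening in mm.
Only numpy, scipy, OpenCV 4.12 (cv2) and the standard library are available. Lean on these libraries where they do the work, as an engineer would, in place of code of your own. Each camera call takes 0.05 s, during which the arm holds its last target.

## Working session

There is one attempt and no reset: what is moved stays moved. The work goes in short steps, Python scripts to look and compute and a tool call to move; the robot and the scene stay as the last step left them, time stands still between calls to the robot, and variables do not carry over. Pictures are saved under pics/ and viewed, and the job is handed in when it is done.

Besides the shell and the picture viewer there is one more tool, called in YAML: its name, and indented under it one key for each argument. jog_arm: Moves the arm, as the interface text tells. Its arguments: {"type":"object","properties":{"commands":{"type":"array"}},"required":["commands"]}

```bash
mkdir -p pics
cat > h.py <<'E'
import numpy as np, cv2
from station import robot, viewer, finder
def cal(n):
    c=viewer.calibration(n); R=cv2.Rodrigues(np.array(c['rvec'],float))[0]; return np.array(c['mtx']),R,np.array(c['tvec'],float).ravel()
def proj(n,P):
    K,R,t=cal(n); p=(R@np.atleast_2d(P).T).T+t; q=(K@p.T).T; return q[:,:2]/q[:,2:]
def ray(n,uv):
    K,R,t=cal(n); d=R.T@np.linalg.solve(K,np.array([uv[0],uv[1],1.])); return -R.T@t,d/np.linalg.norm(d)
def atz(n,uv,z):
    o,d=ray(n,uv); return o+d*(z-o[2])/d[2]
def tri(a,b):
    rs=[ray('scene',a),ray('top',b)]; A=0;B=0
    for o,d in rs:
        M=np.eye(3)-np.outer(d,d);A=A+M;B=B+M@o
    x=np.linalg.solve(A,B); e=[np.linalg.norm((np.eye(3)-np.outer(d,d))@(x-o)) for o,d in rs]
    return x,e
E
python3 - <<'E'
from h import *
s=robot.read_state(); print(s)
for n in('scene','top','wrist'):
    cv2.imwrite(f'pics/{n}0.png',viewer.camera(n)); c=viewer.calibration(n); print(n,c)
for n in('scene','top'):
  for t in['large','large_grip','medium','medium_grip','small','small_grip','hook','stand','rack','buffer']:
    print(n,t,[(np.round(m['centre'],1),round(m['confidence'],2)) for m in finder.mark_of(n,t)])
E
```

```text
{'time': 0.0, 'qpos': array([ 1.08981726,  0.33393912,  0.03986297,  1.46626368, -0.01338876,
        1.34333944, -0.05850323]), 'qd': array([ 0.00039938,  0.00033254, -0.00117096, -0.00038096, -0.00219206,
       -0.0008011 ,  0.00040909]), 'tau': array([-3.24859102e-04, -6.56356215e+01,  1.33470923e+00, -4.03793693e+01,
       -5.99474413e-02,  4.51335346e-02,  1.37247280e-04]), 'tcp_pos': array([ 241.96636862, -602.76477357,  221.64463219]), 'tool_rot': array([-2.60186751e+00,  1.75915086e+00,  2.29234782e-03]), 'force': array([-0.33818556,  0.96805744, -0.36956953]), 'wrist_torque': array([-0.05132691, -0.00865082,  0.03199641]), 'width': 86.76674483709216}
scene {'mtx': array([[441.10350782,   0.        , 319.39634309],
       [  0.        , 441.10350782, 236.59983966],
       [  0.        ,   0.        ,   1.        ]]), 'rvec': array([ 1.58720729,  1.67912422, -0.87358079]), 'tvec': array([  20.41472452, -164.08547928, 1755.39002518])}
top {'mtx': array([[462.75302185,   0.        , 318.5305544 ],
       [  0.        , 462.75302185, 240.54627578],
       [  0.        ,   0.   
[... 1055 characters left out ...]
ray([231.8, 324.5]), 0.79), (array([240.5, 226.7]), 0.69), (array([236.5, 192.5]), 0.6)]
top large_grip [(array([226.9, 327.1]), 0.65), (array([233.3, 189.8]), 0.6)]
top medium [(array([221.1, 246.5]), 0.97)]
top medium_grip [(array([219.6, 245.8]), 0.81), (array([308.8, 221.3]), 0.58)]
top small [(array([172.3, 210.8]), 0.83), (array([169.4, 262.9]), 0.78), (array([229.8, 222.4]), 0.73), (array([487.6, 190. ]), 0.55)]
top small_grip [(array([164.1, 210.9]), 0.81), (array([163.6, 259.3]), 0.75), (array([226.9, 217.6]), 0.74)]
top hook [(array([411.3, 229.2]), 0.74)]
top stand [(array([234.5, 190.9]), 0.42)]
top rack [(array([241.1, 226. ]), 0.75), (array([236. , 191.7]), 0.34)]
top buffer []
```

View pics/scene0.png

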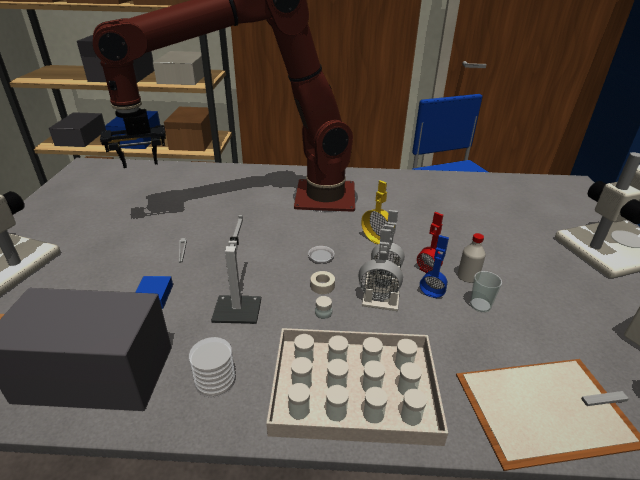

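View pics/top0.png

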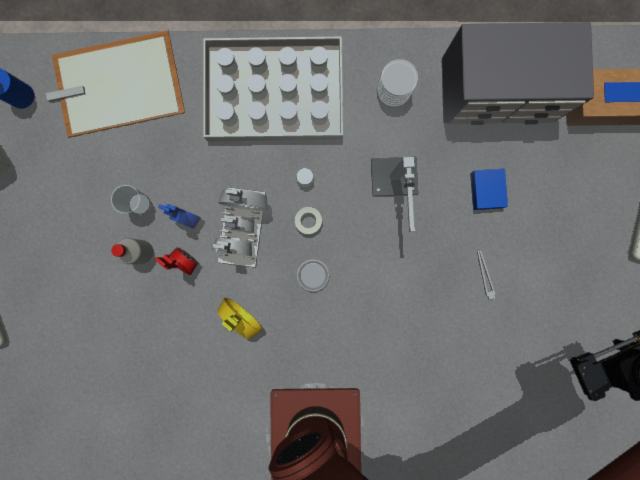

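Run:
```python
import cv2
s=cv2.imread('pics/scene0.png')[170:330,190:470]; t=cv2.imread('pics/top0.png')[150:370,130:300]
cv2.imwrite('pics/sc.png',cv2.resize(s,None,fx=2.8,fy=2.8,interpolation=2)); cv2.imwrite('pics/tc.png',cv2.resize(t,None,fx=2.7,fy=2.7,interpolation=2))
t=cv2.imread('pics/top0.png')[170:290,380:560];cv2.imwrite('pics/tc2.png',cv2.resize(t,None,fx=4,fy=4,interpolation=2))
```

```text
(no output)
```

View pics/sc.png

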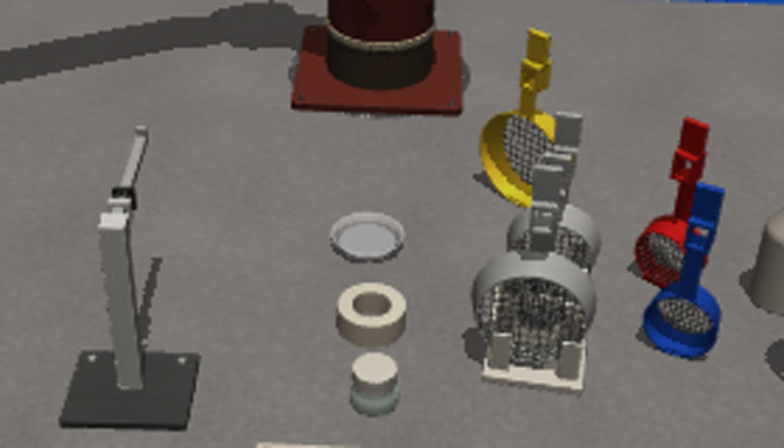

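View pics/tc.png

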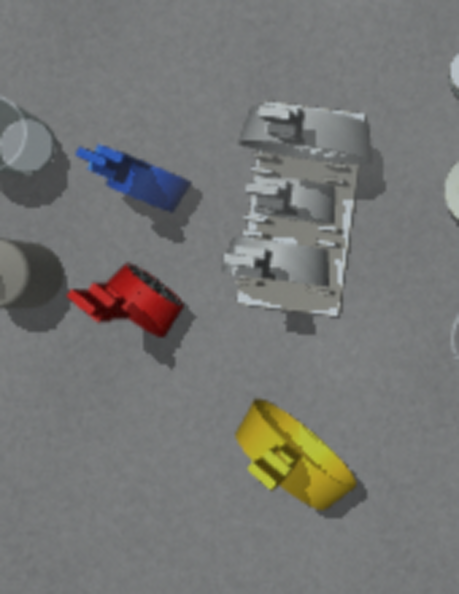

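View pics/tc2.png

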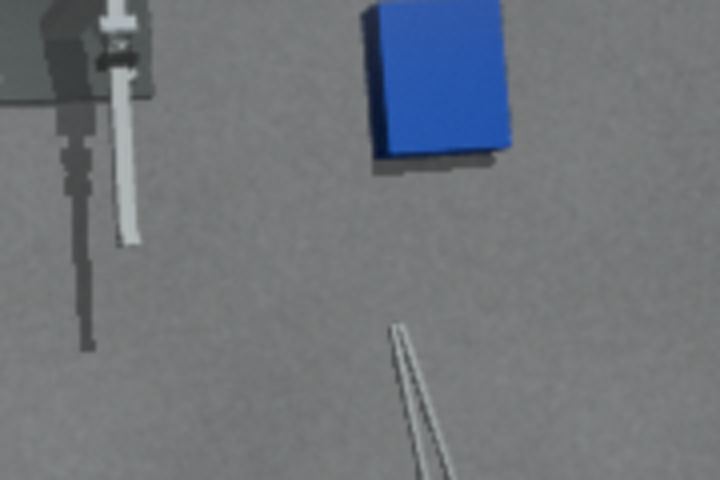

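The scene picture (camera looks back at the robot) shows these candidates:
- **Grey strainers in the rack:** the near-camera one at about (383,250), one hidden between at about (389,243), and the one at the robot end at about (390,226). From the top they are at (236,192), (230,222) and (221,246).
- **Look-alikes:** yellow (382,194), red (434,227) and blue (437,253). These are not meant.

By bowl width, the far slot holds large, the middle small and the near one medium. Next I compute the positions.

Run:
```python
from h import *
L=[('large',(384.5,249.3),(236.5,192.5),184),('large_grip',(385.3,235.1),(233.3,189.8),220),('small',(389.3,242.8),(229.8,222.4),160),('small_g',(386.5,228),(226.9,217.6),196),('med',(390.3,226.5),(221.1,246.5),172),('med_g',(389.1,212.7),(219.6,245.8),208),('hook',(236.8,218.9),(411.3,229.2),200),('rack',(382.8,289.1),(241.1,226),0)]
for n,a,b,z in L:
    x,e=tri(a,b); print(n,np.round(x,1),np.round(e,1),'top@z',np.round(atz('top',b,z),1),'sc@z',np.round(atz('scene',a,z),1))
for n,uv,z in[('petri',(313,275),0),('tape',(309,221),15),('jar',(305,177),20),('box',(490,189),35),('forceps',(486,274),3),('beaker',(130,200),50),('yellow',(240,317),100),('slab',(411,230),200),('bartop far',(408,172),200),('bottle',(125,251),150)]: print(n,np.round(atz('top',uv,z)[:2]))
im=cv2.imread('pics/top0.png')
c=im[140:250,380:450]; cv2.imwrite('pics/h2.png',cv2.resize(c,None,fx=7,fy=5.4 if 0 else 5.4,interpolation=0))
```

```text
large [602.8 172.3 176.6] [2.6 2.6] top@z [601.5 168.4 184. ] sc@z [612.5 173.5 184. ]
large_grip [601.9 170.7 220.7] [1.9 1.9] top@z [601.9 168.9 220. ] sc@z [600.3 172.9 220. ]
small [536.8 192.7 152.5] [2.8 2.8] top@z [536.1 188.4 160. ] sc@z [547.  193.9 160. ]
small_g [542.6 184.  205.2] [2. 2.] top@z [543.6 187.8 196. ] sc@z [528.8 184.  196. ]
med [480.2 203.7 171. ] [2.5 2.5] top@z [480.2 206.  172. ] sc@z [482.6 200.9 172. ]
med_g [480.  196.4 216.5] [3.4 3.4] top@z [480.4 201.6 208. ] sc@z [466.9 195.  208. ]
hook [ 513.1 -226.2  195.6] [3.7 3.7] top@z [ 512.2 -221.6  200. ] sc@z [ 519.3 -228.4  200. ]
rack [541.6 192.3 -11.3] [1. 1.] top@z [540.6 189.4   0. ] sc@z [554.6 191.3   0. ]
petri [409.   0.]
tape [550.   9.]
jar [666.  18.]
box [ 625. -460.]
forceps [ 406. -455.]
beaker [607. 464.]
yellow [312. 176.]
slab [ 510. -221.]
bartop far [ 640. -217.]
bottle [473. 434.]
```

View pics/h2.png

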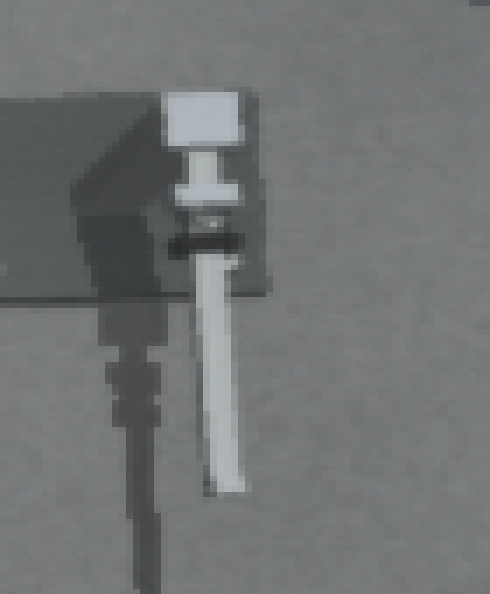

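```bash
cat >> h.py <<'E'
from scipy.spatial.transform import Rotation as Ro
def tool(): 
    s=robot.read_state(); return np.array(s['tcp_pos']),Ro.from_rotvec(s['tool_rot'])
def plan(tgt,yaw):
    """shift (tool axes) and turn to world tcp tgt; tool x = -y of yaw frame"""
    p,R=tool(); cy,sy=np.cos(yaw),np.sin(yaw)
    X=np.array([sy,-cy,0]);Z=np.array([0,0,-1.]);Y=np.cross(Z,X)
    T=Ro.from_matrix(np.stack([X,Y,Z],1))
    print('t',round(robot.read_state()['time'],2),'tcp',p.round(1),'shift',R.inv().apply(np.array(tgt)-p).round(1),'turn',(R.inv()*T).as_rotvec().round(3),'yaw err', 'F',robot.read_state()['force'].round(1),'w',round(robot.read_state()['width'],1))
    return R
def wproj(P):
    K,R,t=cal('wrist'); p=(R@np.atleast_2d(P).T).T+t; th=np.arctan2(np.linalg.norm(p[:,:2],axis=1),p[:,2]); ph=np.arctan2(p[:,1],p[:,0])
    return np.stack([K[0,2]+K[0,0]*th*np.cos(ph),K[1,2]+K[1,1]*th*np.sin(ph)],1)
def wray(uv):
    K,R,t=cal('wrist'); a=(uv[0]-K[0,2])/K[0,0];b=(uv[1]-K[1,2])/K[1,1]; th=np.hypot(a,b); s=np.sin(th)/max(th,1e-9)
    return -R.T@t, R.T@np.array([a*s,b*s,np.cos(th)])
def watz(uv,z):
    o,d=wray(uv); return o+d*(z-o[2])/d[2]
E
python3 - <<'E'
from h import *
K,R,t=cal('wrist'); o=-R.T@t; print('cam',o,'axis',R[2]); p,T=tool(); print('cam in tool',T.inv().apply(o-p),'axis in tool',T.inv().apply(R[2]), 'camx in tool',T.inv().apply(R[0]))
print('tip',atz('top',(413,230.7),204),'far',atz('top',(410.3,187.2),200), atz('top',(409.3,157),208))
plan([430,-225,340],-0.05)
E
```

```text
cam [ 304.78176178 -579.36595034  383.56456653] axis [-0.23150531 -0.09139512 -0.96853096]
cam in tool [   1.24107635  -66.96820436 -161.01042732] axis in tool [-0.00139998  0.24891246  0.96852497] camx in tool [ 0.9999974  -0.00139293  0.00180346]
tip [ 508.60158076 -224.43722526  204.        ] far [ 605.94469279 -221.4129963   200.        ] [ 672.01149601 -219.08986289  208.        ]
t 1.15 tcp [ 242.2 -603.2  222.6] shift [-281.  -315.2 -117.4] turn [-0.     0.     0.432] yaw err F [-0.4  0.6  0.9] w 87.0
```

jog_arm:
  commands:
    - [[-281,-315,-117],[0,0,0.432],0]
    - [[-281,-315,-117],[0,0,0.432],0]
    - [[-281,-315,-117],[0,0,0.432],0]
    - [[-281,-315,-117],[0,0,0.432],0]
    - [[-281,-315,-117],[0,0,0.432],0]
    - [[-281,-315,-117],[0,0,0.432],0]
    - [[-281,-315,-117],[0,0,0.432],0]
    - [[-281,-315,-117],[0,0,0.432],0]

```text
time: 1.82
tcp_pos: [385.0, -314.3, 312.2]
tool_rot: [2.165, -2.276, 0.001]
force: [0.6, -0.3, 0.5]
width: 87.1
```

Run:
```python
from h import *
plan([430,-225,340],-0.05)
print(robot.read_state()['qpos'].round(2))
```

```text
t 1.82 tcp [ 385.  -314.3  312.2] shift [-91.4 -40.4 -27.8] turn [-0.    -0.001 -0.   ] yaw err F [ 0.6 -0.3  0.5] w 87.1
[ 0.73 -0.01 -0.14  1.68 -0.    1.47 -1.03]
```

jog_arm:
  commands:
    - [[-91,-40,-28],[0,0,0],0]
    - [[-91,-40,-28],[0,0,0],0]
    - [[-91,-40,-28],[0,0,0],0]
    - [[-91,-40,-28],[0,0,0],0]

```text
time: 2.15
tcp_pos: [432.0, -222.3, 341.3]
tool_rot: [-2.172, 2.266, -0.004]
force: [-0.3, -0.2, 0.6]
width: 87.0
```

Run:
```python
from h import *
plan([602,169,340],-0.14)
im=viewer.camera('wrist'); cv2.imwrite('pics/w1.png',im)
print(finder.mark_of('wrist','hook'), wproj([[509,-224,204],[606,-221,200],[672,-219,208]]))
```

```text
t 2.15 tcp [ 432.  -222.3  341.3] shift [-398.1 -153.3    1.7] turn [-0.003 -0.     0.098] yaw err F [-0.3 -0.2  0.6] w 87.0
[{'centre': [312.4, 139.3], 'confidence': 0.67}] [[305.82243613 132.12847959]
 [296.76567041  18.33693954]
 [290.92396921 -52.36227794]]
```

View pics/w1.png

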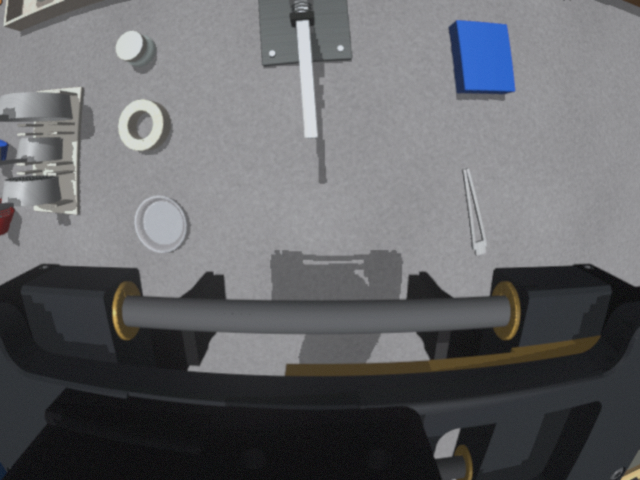

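The wrist picture shows the bar from its tip at about (310,136) to the pad at about (302,22), and the rack's strainers at the left edge. I enlarge the bar.

Run:
```python
from h import *
im=cv2.imread('pics/w1.png')[0:150,270:350]; cv2.imwrite('pics/w1c.png',cv2.resize(im,None,fx=4,fy=4,interpolation=0))
```

```text
(no output)
```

View pics/w1c.png

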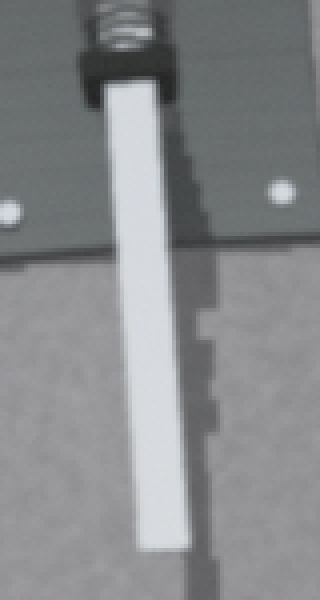

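Run:
```python
from h import *
for z in (200,208): print('tip',z,watz((310.75,137.5),z))
for uv in((302.9,21),(306.5,75)): print(watz(uv,200))
o,_=wray((300,200)); print('cam',o)
# rack from this view
im=cv2.imread('pics/w1.png')[60:240,0:130]; cv2.imwrite('pics/w1r.png',cv2.resize(im,None,fx=3.3,fy=3.3,interpolation=2))
```

```text
tip 200 [ 504.61929958 -227.62079256  200.        ]
tip 208 [ 504.40714439 -227.7229811   208.        ]
[ 603.24635667 -225.86451684  200.        ]
[ 556.05510467 -226.66155573  200.        ]
cam [ 496.64501701 -231.46175587  500.69619538]
```

jog_arm:
  commands:
    - [[-398,-80,2],[0,0,0.1],0]
    - [[-398,-80,2],[0,0,0.1],0]
    - [[-398,-80,2],[0,0,0.1],0]
    - [[-398,-80,2],[0,0,0.1],0]
    - [[-398,-80,2],[0,0,0.1],0]
    - [[-398,-80,2],[0,0,0.1],0]
    - [[-398,-80,2],[0,0,0.1],0]
    - [[-398,-80,2],[0,0,0.1],0]

```text
time: 2.92
tcp_pos: [511.5, 95.6, 337.4]
tool_rot: [2.044, -2.385, 0.001]
force: [0.6, -0.5, 0.1]
width: 87.0
```

Run:
```python
from h import *
plan([540,180,340],-0.14)
print(robot.read_state()['qpos'].round(2))
```

```text
t 2.92 tcp [511.5  95.6 337.4] shift [-87.8 -15.2  -2.6] turn [-0.    -0.001 -0.014] yaw err F [ 0.6 -0.5  0.1] w 87.0
[ 0.3   0.07 -0.6   1.56  0.04  1.53 -2.02]
```

jog_arm:
  commands:
    - [[-85,-5,0],[0,0,0],0]
    - [[-85,-5,0],[0,0,0],0]
    - [[-85,-5,0],[0,0,0],0]
    - [[-85,-5,0],[0,0,0],0]
    - [[-85,-5,0],[0,0,0],0]

```text
time: 3.33
tcp_pos: [529.3, 177.2, 336.9]
tool_rot: [2.045, -2.383, -0.0]
force: [-0.2, -0.7, -0.0]
width: 86.8
```

Run:
```python
from h import *
plan([540,180,340],-0.14)
im=viewer.camera('wrist'); cv2.imwrite('pics/w2.png',im)
for t in['large_grip','medium_grip','small_grip']:
    print(t,[(np.round(m['centre'],1),round(m['confidence'],2)) for m in finder.mark_of('wrist',t)])
print(wproj([[602,169,220],[543,187,196],[480,202,208]]))
```

```text
t 3.33 tcp [529.3 177.2 336.9] shift [ -4.3 -10.2  -3.1] turn [ 0.001 -0.001 -0.012] yaw err F [-0.2 -0.7 -0. ] w 86.8
large_grip [(array([307.9, 148.7]), 0.63)]
medium_grip [(array([292.2, 297.5]), 0.74)]
small_grip [(array([301.2, 215.2]), 0.95), (array([142.9, 212.1]), 0.92), (array([302.6, 215.9]), 0.43)]
[[310.06173417 139.60909752]
 [299.9765657  214.37651112]
 [294.02036465 292.4251272 ]]
```

View pics/w2.png

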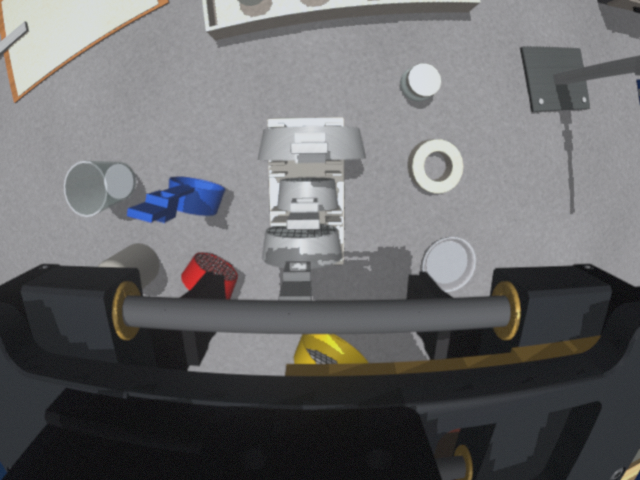

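Run:
```python
from h import *
im=cv2.imread('pics/w2.png')[105:315,240:390]; cv2.imwrite('pics/w2c.png',cv2.resize(im,None,fx=2.8*2*.5*1.0,fy=2.8,interpolation=2)); 
a=cv2.imread('pics/w2.png')[115:185,250:375]; cv2.imwrite('pics/w2l.png',cv2.resize(a,None,fx=6,fy=6,interpolation=0))
```

```text
(no output)
```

View pics/w2c.png

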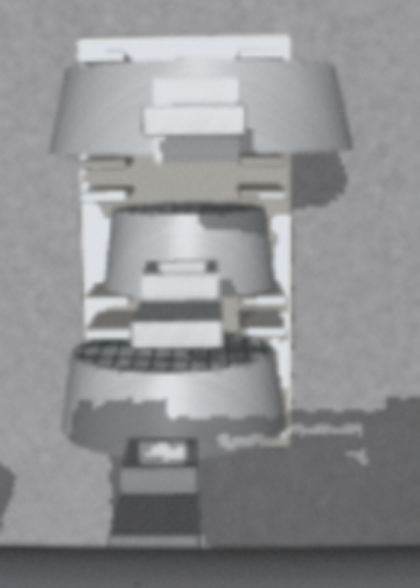

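View pics/w2l.png

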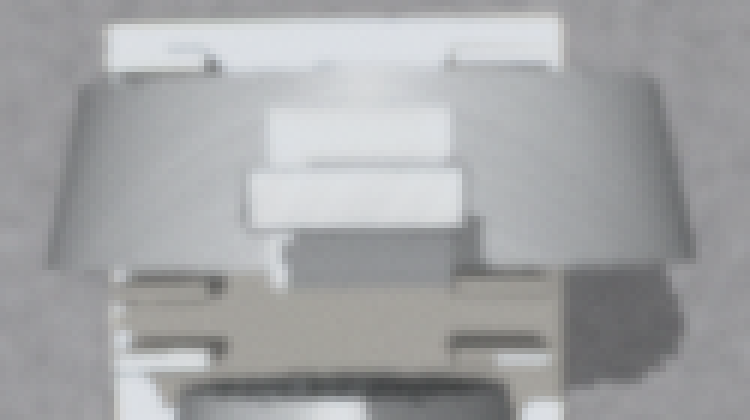

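Run:
```python
from h import *
print('large top',watz((309.3,148),236)); print('small top',watz((302.9,224.5),212))
print('cam',wray((300,200))[0])
# rack edges at z=10: far-right, far-left corners
a,b=watz((250+105/6,115+25/6),10),watz((250+561/6,115+17/6),10); d=a-b; print('rack far edge',a,b,np.hypot(*d[:2]),'yaw',np.arctan2(-d[0],d[1]))
c=watz((240+290/2.8,105+440/2.8),10); d=b-c; print('right edge',c,'yaw',np.arctan2(d[1],d[0]),np.hypot(*d[:2]))
a,b=watz((250+248/6,115+172/6),236),watz((250+464/6,115+168/6),236);d=a-b;print('tab',np.hypot(*d[:2]),np.arctan2(-d[0],d[1]))
a,b=watz((240+132/2.8,105+323/2.8),212),watz((240+221/2.8,105+321/2.8),212);d=a-b;print('tab s',np.hypot(*d[:2]),np.arctan2(-d[0],d[1]))
```

```text
large top [595.86181641 170.23353071 236.        ]
small top [537.42084837 184.88615333 212.        ]
cam [595.82022298 165.53374532 498.82888133]
rack far edge [642.56910532 222.22582653  10.        ] [628.75236177 124.31505997  10.        ] 98.88084046648866 yaw -0.140189997876103
right edge [435.36076109 151.45034217  10.        ] yaw -0.1394025388754429 195.28603317759217
tab 25.200832136442347 -0.13628160427414154
tab s 25.053974436551503 -0.13029759935192434
```

Every estimate puts the large strainer's tab at about (597,170) with yaw -0.138. Its crop shows the widest bowl (124 mm against 100 and 76), grey, in the far slot. I approach it next.

Run:
```python
from h import *
plan([598,170,262],-0.138)
```

```text
t 3.53 tcp [529.2 177.  337.8] shift [ -3.6 -69.   75.8] turn [-0.    -0.001 -0.015] yaw err F [-0.2  0.1 -0. ] w 86.9
```

jog_arm:
  commands:
    - [[-3.6,-69,40],[0,0,-0.015],0]
    - [[-3.6,-69,76],[0,0,-0.015],0]
    - [[-3.6,-69,76],[0,0,-0.015],0]
    - [[-3.6,-69,76],[0,0,-0.015],0]
    - [[-3.6,-69,76],[0,0,-0.015],0]

```text
time: 3.95
tcp_pos: [597.2, 171.1, 261.0]
tool_rot: [2.063, -2.367, -0.002]
force: [0.5, -0.3, 0.7]
width: 87.1
```

Run:
```python
from h import *
plan([598,170,201],-0.138)
cv2.imwrite('pics/w3.png',viewer.camera('wrist'));cv2.imwrite('pics/s3.png',viewer.camera('scene')[150:330,300:480])
print(wproj([[598,170,236]]))
im=cv2.imread('pics/s3.png');cv2.imwrite('pics/s3.png',cv2.resize(im,None,fx=3.3,fy=3.3))
```

```text
t 3.95 tcp [597.2 171.1 261. ] shift [ 0.9 -1.1 60. ] turn [ 0.002 -0.001  0.001] yaw err F [ 0.5 -0.3  0.7] w 87.1
[[318.37980584 273.27444725]]
```

View pics/w3.png

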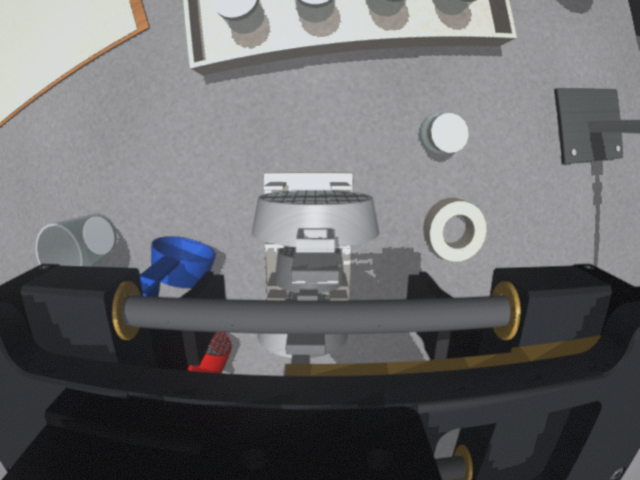

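View pics/s3.png

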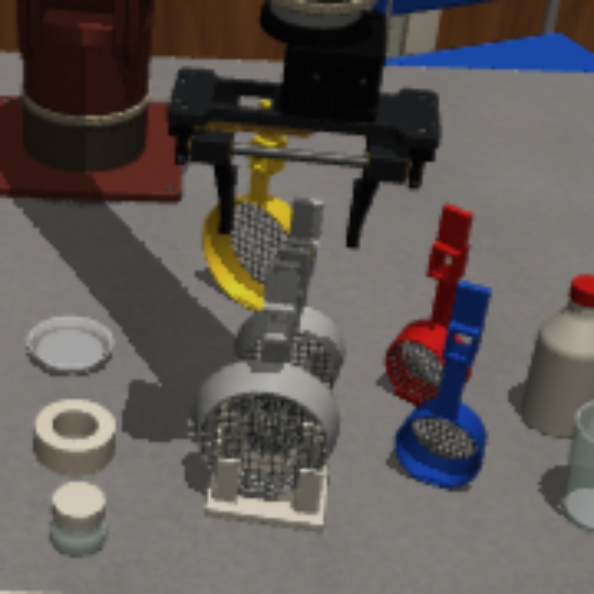

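jog_arm:
  commands:
    - [[0.5,-1,35],[0,0,0],0]
    - [[0.5,-1,60],[0,0,0],0]
    - [[0.5,-1,60],[0,0,0],0]
    - [[0.5,-1,60],[0,0,0],60]
    - [[0.5,-1,60],[0,0,0],255]
    - [[0.5,-1,60],[0,0,0],255]
    - [[0.5,-1,60],[0,0,0],255]
    - [[0.5,-1,60],[0,0,0],255]

```text
time: 4.72
tcp_pos: [599.0, 172.0, 203.1]
tool_rot: [-2.065, 2.365, -0.001]
force: [0.2, 0.0, -0.3]
width: 61.4
```

jog_arm:
  commands:
    - [[0,0,0],[0,0,0],255]
    - [[0,0,0],[0,0,0],255]

```text
time: 4.88
tcp_pos: [598.6, 171.7, 202.1]
tool_rot: [-2.066, 2.366, -0.0]
force: [-0.5, 0.0, -0.4]
width: 47.9
```

Run:
```python
from h import *
plan([598,170,275],-0.138)
print(robot.read_state()['wrist_torque'].round(2))
cv2.imwrite('pics/w4.png',viewer.camera('wrist'));cv2.imwrite('pics/s4.png',viewer.camera('scene')[150:330,300:480])
im=cv2.imread('pics/s4.png');cv2.imwrite('pics/s4.png',cv2.resize(im,None,fx=3.3,fy=3.3))
```

```text
t 4.88 tcp [598.6 171.7 202.1] shift [  1.8   0.3 -72.9] turn [-0.     0.     0.003] yaw err F [-0.5  0.  -0.4] w 47.9
[0.06 0.   0.02]
```

View pics/s4.png

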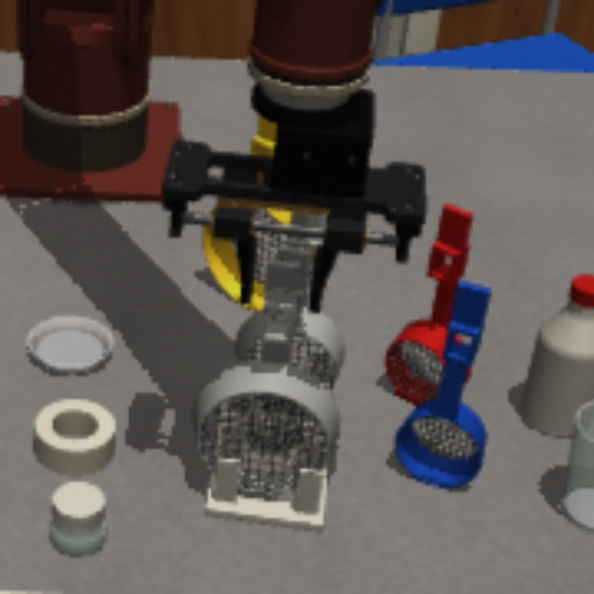

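jog_arm:
  commands:
    - [[0,0,0],[0,0,0],255]
    - [[0,0,0],[0,0,0],255]
    - [[0,0,0],[0,0,0],255]
    - [[0,0,0],[0,0,0],255]
    - [[0,0,0],[0,0,0],255]

```text
time: 5.4
tcp_pos: [598.4, 171.6, 201.7]
tool_rot: [2.066, -2.366, -0.0]
force: [-0.3, -0.1, 0.9]
width: 25.3
```

jog_arm:
  commands:
    - [[0,0,-10],[0,0,0],255]
    - [[0,0,-40],[0,0,0],255]
    - [[0,0,-75],[0,0,0],255]
    - [[0,0,-75],[0,0,0],255]

```text
time: 5.73
tcp_pos: [600.4, 173.0, 284.1]
tool_rot: [-2.061, 2.36, -0.005]
force: [1.0, 1.5, -1.8]
width: 25.7
```

Run:
```python
from h import *
s=robot.read_state();print(s['force'],s['wrist_torque'],s['width'],s['tcp_pos'])
plan([598,170,275],-0.138)
cv2.imwrite('pics/w5.png',viewer.camera('wrist'));im=viewer.camera('scene')[150:330,300:480]
cv2.imwrite('pics/s5.png',cv2.resize(im,None,fx=3.3,fy=3.3))
```

```text
[ 0.97972336  1.53485546 -1.77733353] [ 0.07610743 -0.37137174 -0.04671438] 25.667426724044965 [600.38973972 172.98707625 284.10846266]
t 5.73 tcp [600.4 173.  284.1] shift [3.3 2.  9.1] turn [-0.008  0.004  0.003] yaw err F [ 1.   1.5 -1.8] w 25.7
```

View pics/s5.png

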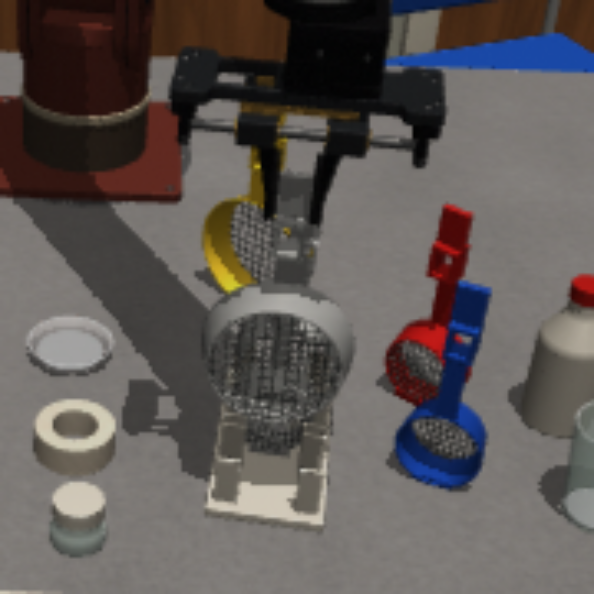

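View pics/w5.png

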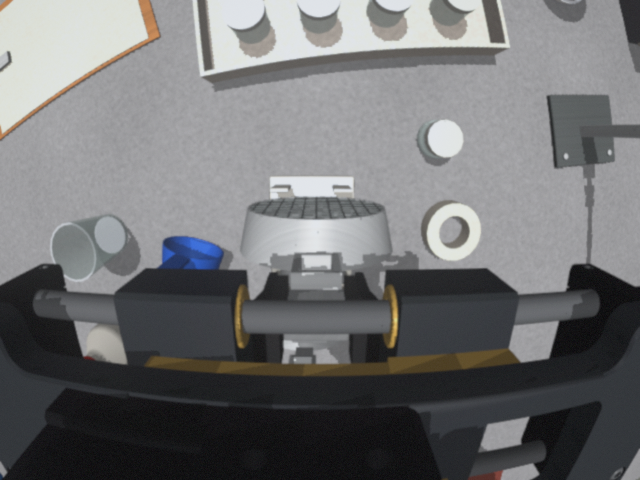

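The large is held with a 25.7 mm opening and clear of the rack (wrist picture: tab between the fingers at about (318,262)). I take it out sideways.

Run:
```python
from h import *
plan([450,-226,290],0.022)
```

```text
t 5.83 tcp [599.  172.2 278.5] shift [414.6  94.  -12.2] turn [-0.003  0.001 -0.157] yaw err F [ 0.6 -0.5 -4.4] w 25.6
```

jog_arm:
  commands:
    - [[30,0,-6],[0,0,0],255]
    - [[70,0,-8],[0,0,0],255]
    - [[110,0,-10],[0,0,0],255]
    - [[148,5,-10],[0,0,0],255]
    - [[187,15,-10],[0,0,-0.03],255]
    - [[225,28,-10],[0,0,-0.06],255]
    - [[263,42,-10],[0,0,-0.09],255]
    - [[301,56,-10],[0,0,-0.12],255]

```text
time: 6.5
tcp_pos: [500.4, -120.6, 285.4]
tool_rot: [2.205, -2.236, -0.003]
force: [0.4, -0.9, -3.4]
width: 25.3
```

Run:
```python
from h import *
plan([450,-226,290],0.022)
```

```text
t 6.5 tcp [ 500.4 -120.6  285.4] shift [106.1  48.9  -4.6] turn [ 0.002  0.001 -0.036] yaw err F [ 0.4 -0.9 -3.4] w 25.3
```

jog_arm:
  commands:
    - [[35,16,-3],[0,0,-0.02],255]
    - [[65,30,-3],[0,0,-0.036],255]
    - [[92,42,-3],[0,0,-0.036],255]
    - [[104,48,-3],[0,0,-0.036],255]
    - [[104,48,-3],[0,0,-0.036],255]
    - [[104,48,-3],[0,0,-0.036],255]

```text
time: 7.0
tcp_pos: [451.9, -222.6, 288.6]
tool_rot: [2.242, -2.2, -0.003]
force: [1.5, 0.6, -3.6]
width: 25.7
```

Run:
```python
from h import *
plan([450,-226,290],0.022)
s=viewer.camera('scene');t=viewer.camera('top');w=viewer.camera('wrist')
cv2.imwrite('pics/w6.png',w);cv2.imwrite('pics/s6.png',s);cv2.imwrite('pics/t6.png',t)
cv2.imwrite('pics/w6c.png',cv2.resize(w[60:280,220:420],None,fx=2.7*1.3,fy=2.7,interpolation=2))
cv2.imwrite('pics/s6c.png',cv2.resize(s[130:330,170:330],None,fx=3,fy=3,interpolation=2))
print('hook',finder.mark_of('wrist','hook'))
```

```text
t 7.0 tcp [ 451.9 -222.6  288.6] shift [ 3.4  2.  -1.4] turn [ 0.002  0.001 -0.003] yaw err F [ 1.5  0.6 -3.6] w 25.7
hook [{'centre': [317.3, 165.4], 'confidence': 0.64}]
```

View pics/w6.png

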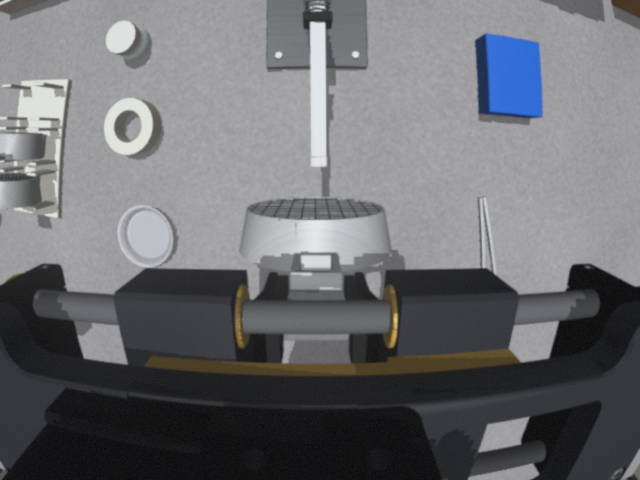

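View pics/s6c.png

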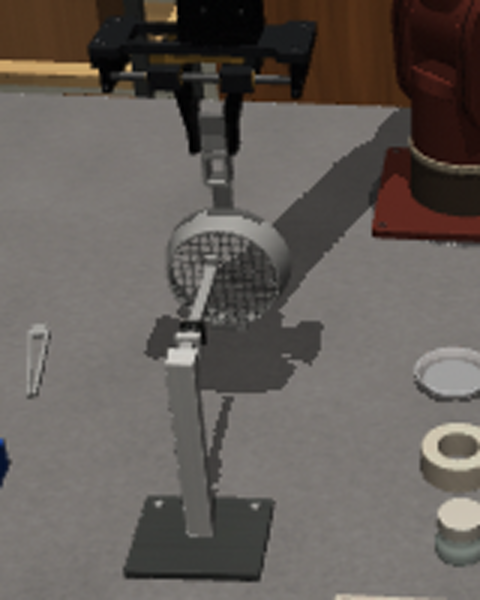

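Run:
```python
from h import *
w=cv2.imread('pics/w6.png')
a=w[10:180,290:350]; cv2.imwrite('pics/a.png',cv2.resize(a,None,fx=6,fy=3.5,interpolation=0))
b=w[190:300,235:400]; cv2.imwrite('pics/b.png',cv2.resize(b,None,fx=4.8,fy=4.8,interpolation=0))
```

```text
(no output)
```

View pics/a.png

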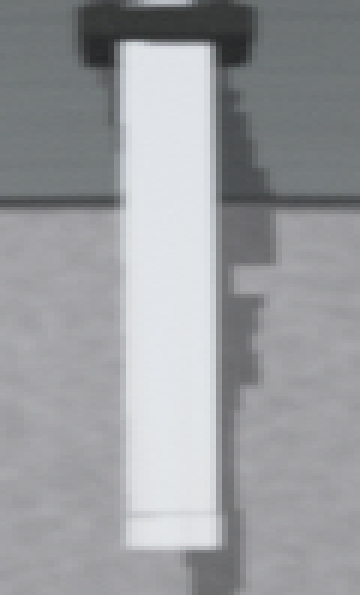

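View pics/b.png

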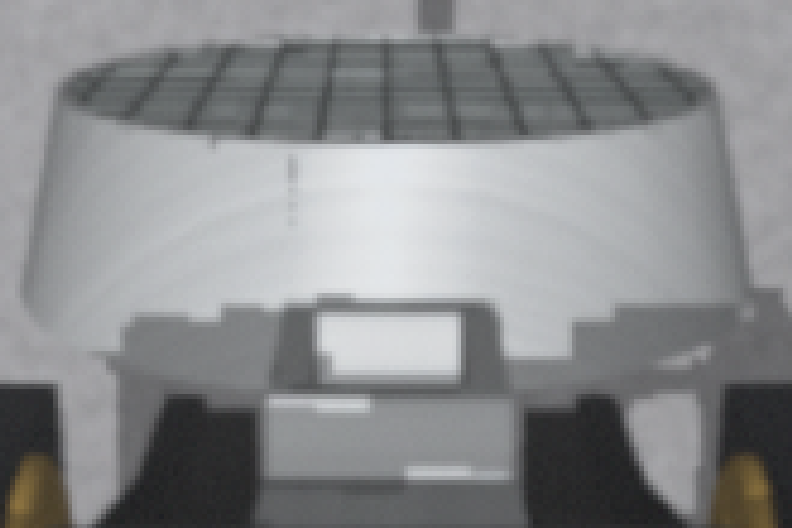

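```bash
cat > m.py <<'E'
from h import *
def bar(tip,far,eye,ez):
    p,T=tool(); q=lambda v:T.inv().apply(v-p).round(1)
    a=watz(tip,208);b=watz(far,200);e=watz(eye,ez)
    y=np.arctan2(b[1]-a[1],b[0]-a[0])
    print('tip',a.round(1),'far',b.round(1),'baryaw',y.round(4),'len',np.hypot(*(b-a)[:2]).round(1))
    print('eye face',e.round(1), 'in tool',q(e),'tool yaw',T.as_matrix()[:,0])
    d=np.array([np.cos(y),np.sin(y)]);n=np.array([-d[1],d[0]])
    print('eye centre in bar: along',((e-a)[:2]@d-12).round(1),'lateral',((e-a)[:2]@n).round(1))
E
python3 - <<'E'
from m import *
bar((319,166.6),(317.9,22),(316.1,262),270.7)
# bowl rim pitch check: predicted px of parts
p,T=tool()
for P in ([12,0,16],[12,0,-16],[-12,0,-112+62],[22,0,-112+62]): 
    e=p+np.array([P[0],P[1],P[2]-17.8]); print(P,wproj(e).round(1))
E
```

```text
tip [ 507.9 -222.7  208. ] far [ 608.1 -219.6  200. ] baryaw 0.0311 len 100.3
eye face [ 463.2 -222.   270.7] in tool [  1.3 -10.   18.6] tool yaw [ 2.28234537e-02 -9.99739291e-01 -6.63323476e-04]
eye centre in bar: along -56.6 lateral 2.1
[12, 0, 16] [[313.9 269. ]]
[12, 0, -16] [[314.3 250. ]]
[-12, 0, -50] [[313.8 271.1]]
[22, 0, -50] [[315.  219.8]]
```

Run:
```python
from h import *
plan([483,-223.7,217.8],0.031)
```

```text
t 7.2 tcp [ 453.2 -221.   289.3] shift [  3.4 -29.7  71.5] turn [ 0.001  0.001 -0.008] yaw err F [ 0.4  0.  -2.9] w 25.6
```

jog_arm:
  commands:
    - [[2,-15,25],[0,0,-0.008],255]
    - [[2,-30,55],[0,0,-0.008],255]
    - [[2,-30,71],[0,0,-0.008],255]
    - [[2,-30,71],[0,0,-0.008],255]
    - [[2,-30,71],[0,0,-0.008],255]
    - [[2,-30,71],[0,0,-0.008],255]

```text
time: 7.7
tcp_pos: [483.4, -223.5, 220.1]
tool_rot: [-2.253, 2.188, -0.002]
force: [-0.2, 0.1, -3.1]
width: 25.6
```

Run:
```python
from h import *
plan([483,-223.7,217.8],0.031)
w=viewer.camera('wrist')
cv2.imwrite('pics/w7.png',w)
cv2.imwrite('pics/w7c.png',cv2.resize(w[60:290,240:390],None,fx=2.6*1.5,fy=2.6,interpolation=0))
s=viewer.camera('scene')
cv2.imwrite('pics/s7c.png',cv2.resize(s[150:290,190:310],None,fx=4.2,fy=4.2,interpolation=2))
plan([483,-223.7,217.8],0.031)
```

```text
t 7.7 tcp [ 483.4 -223.5  220.1] shift [0.2 0.4 2.3] turn [-0.001 -0.001 -0.002] yaw err F [-0.2  0.1 -3.1] w 25.6
t 7.8 tcp [ 483.5 -223.9  220.5] shift [-0.2  0.5  2.7] turn [-0.002 -0.001 -0.002] yaw err F [ 0.4 -0.6 -2.9] w 25.8
```

View pics/w7c.png

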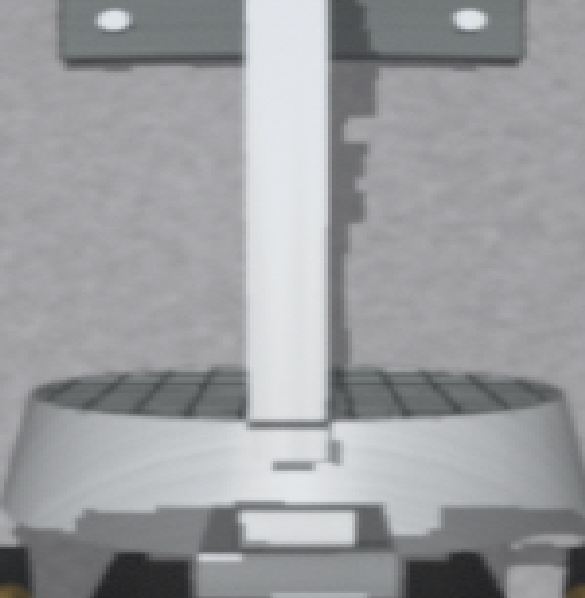

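View pics/s7c.png

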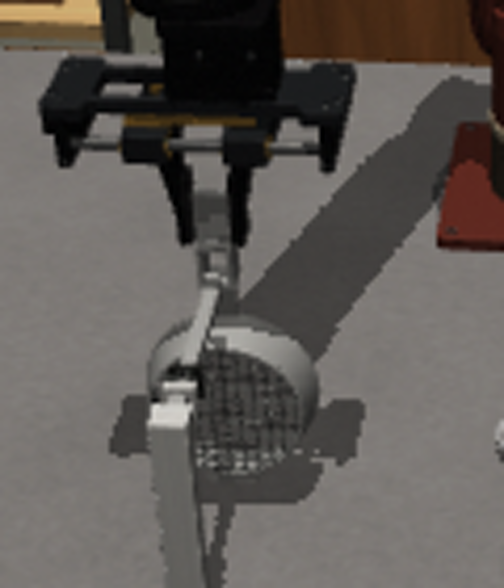

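Wrist crop: bore centre at column about 297 against bar centre at 288, so the eye is about 1.1 mm to the right. I correct by -1.1 mm in x and +2.5 mm down, then go in while watching the force.

jog_arm:
  commands:
    - [[-1.1,0,2.5],[0,0,0],255]
    - [[-1.1,0,2.5],[0,0,0],255]
    - [[-1.1,-8,2.5],[0,0,0],255]
    - [[-1.1,-16,2.5],[0,0,0],255]
    - [[-1.1,-22,2.5],[0,0,0],255]
    - [[-1.1,-22,2.5],[0,0,0],255]

```text
time: 8.3
tcp_pos: [506.5, -221.4, 216.2]
tool_rot: [-2.254, 2.187, -0.0]
force: [-0.4, -0.3, -3.3]
width: 25.5
```

Run:
```python
from h import *
plan([530,-222.4,217.8],0.031);print(robot.read_state()['wrist_torque'].round(2))
w=viewer.camera('wrist')
cv2.imwrite('pics/w8c.png',cv2.resize(w[60:290,240:390],None,fx=2.6*1.5,fy=2.6,interpolation=0))
```

```text
t 8.3 tcp [ 506.5 -221.4  216.2] shift [  1.7 -23.5  -1.6] turn [-0.001  0.001 -0.001] yaw err F [-0.4 -0.3 -3.3] w 25.5
[ 0.05  0.05 -0.01]
```

View pics/w8c.png

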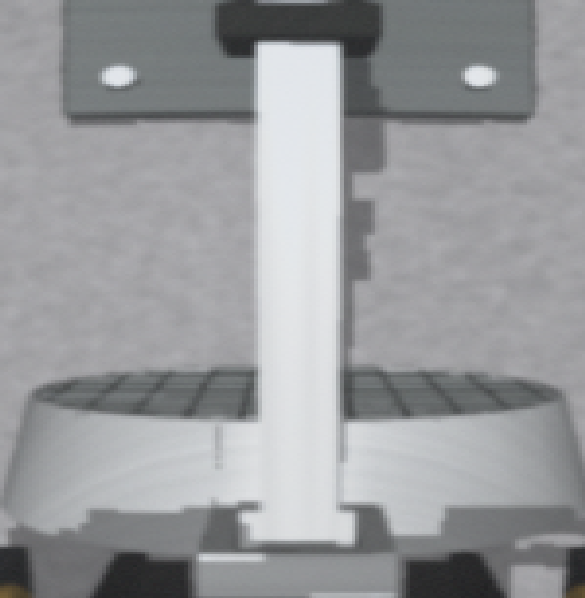

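Bar entering the bore, centred (300 against 297), no contact force. Continuing past the lip.

jog_arm:
  commands:
    - [[0.4,-6,-1],[0,0,0],255]
    - [[0.4,-14,-1],[0,0,0],255]
    - [[0.4,-22,-1],[0,0,0],255]
    - [[0.4,-26,-1],[0,0,0],255]
    - [[0.4,-26,-1],[0,0,0],255]
    - [[0.4,-26,-1],[0,0,0],255]

```text
time: 8.85
tcp_pos: [531.0, -221.4, 217.0]
tool_rot: [2.254, -2.189, -0.001]
force: [-0.2, -0.3, -2.7]
width: 25.5
```

Run:
```python
from h import *
plan([560,-222,206],0.031);print(robot.read_state()['wrist_torque'].round(2))
w=viewer.camera('wrist')
cv2.imwrite('pics/w9c.png',cv2.resize(w[60:290,240:390],None,fx=2.6*1.5,fy=2.6,interpolation=0))
```

```text
t 8.85 tcp [ 531.  -221.4  217. ] shift [  1.5 -29.   11. ] turn [ 0.     0.    -0.002] yaw err F [-0.2 -0.3 -2.7] w 25.5
[ 0.03 -0.03 -0.03]
```

View pics/w9c.png

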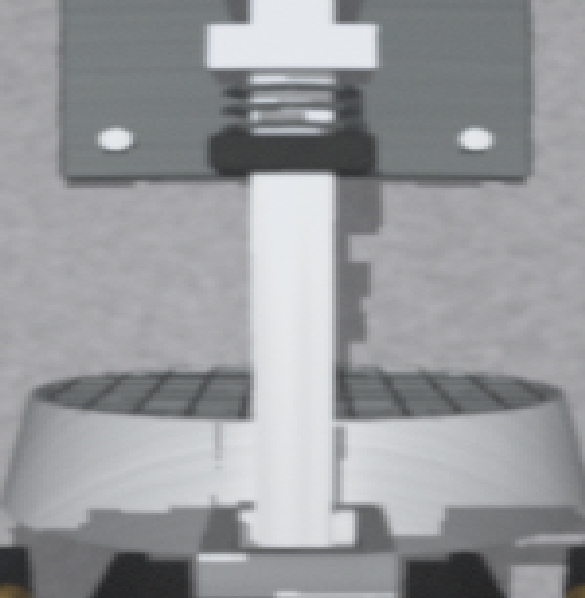

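jog_arm:
  commands:
    - [[-0.4,-2,5],[0,0,0],255]
    - [[-0.4,-2,9],[0,0,0],255]
    - [[-0.4,-2,10.5],[0,0,0],255]
    - [[-0.4,-2,11],[0,0,0],255]
    - [[-0.4,-2,11],[0,0,0],255]

```text
time: 9.32
tcp_pos: [532.6, -221.1, 206.1]
tool_rot: [2.253, -2.189, -0.0]
force: [-0.2, 0.4, -3.0]
width: 25.7
```

Run:
```python
from h import *
plan([560,-222,206],0.031);print(robot.read_state()['wrist_torque'].round(2))
```

```text
t 9.32 tcp [ 532.6 -221.1  206.1] shift [  1.6 -27.3   0.1] turn [ 0.     0.    -0.002] yaw err F [-0.2  0.4 -3. ] w 25.7
[0.02 0.04 0.01]
```

jog_arm:
  commands:
    - [[0,0,1],[0,0,0],255]
    - [[0,0,1],[0,0,0],255]

```text
time: 9.48
tcp_pos: [533.2, -221.3, 205.9]
tool_rot: [-2.253, 2.189, -0.002]
force: [0.3, -0.7, 1.9]
width: 25.4
```

jog_arm:
  commands:
    - [[0,0,1],[0,0,0],255]
    - [[0,0,1],[0,0,0],255]

```text
time: 9.65
tcp_pos: [533.6, -221.4, 205.8]
tool_rot: [-2.252, 2.189, -0.004]
force: [-1.7, 0.7, 7.9]
width: 25.3
```

jog_arm:
  commands:
    - [[0,-3,-1.4],[0,0,0],255]
    - [[0,-10,-1.4],[0,0,0],255]
    - [[0,-18,-1.4],[0,0,0],255]
    - [[0,-26,-1.4],[0,0,0],255]
    - [[0,-34,-1.4],[0,0,0],255]
    - [[0,-42,-1.4],[0,0,0],255]
    - [[0,-48,-1.4],[0,0,0],255]
    - [[0,-48,-1.4],[0,0,0],255]

```text
time: 10.32
tcp_pos: [582.8, -219.3, 205.8]
tool_rot: [-2.253, 2.187, -0.001]
force: [0.5, -0.1, 5.3]
width: 25.7
```

Run:
```python
from h import *
plan([596,-222,206],0.031);print(robot.read_state()['wrist_torque'].round(2))
w=viewer.camera('wrist')
cv2.imwrite('pics/w10c.png',cv2.resize(w[60:290,240:390],None,fx=2.6*1.5,fy=2.6,interpolation=0))
```

```text
t 10.32 tcp [ 582.8 -219.3  205.8] shift [  3.1 -13.1  -0.1] turn [-0.002  0.    -0.001] yaw err F [ 0.5 -0.1  5.3] w 25.7
[ 0.01 -0.19  0.01]
```

View pics/w10c.png

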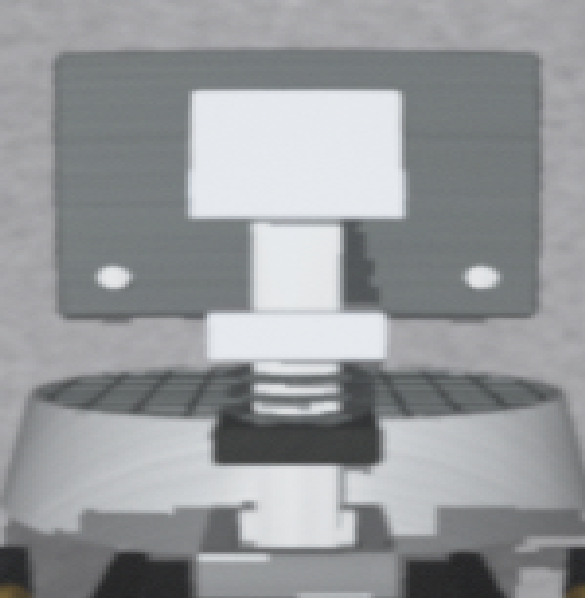

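jog_arm:
  commands:
    - [[0,-2,-0.5],[0,0,0],255]
    - [[0,-4,-0.8],[0,0,0],255]
    - [[0,-6,-0.8],[0,0,0],255]
    - [[0,-7,-0.8],[0,0,0],255]
    - [[0,-8,-0.8],[0,0,0],255]

```text
time: 10.78
tcp_pos: [588.6, -219.5, 206.0]
tool_rot: [2.253, -2.189, -0.001]
force: [-0.1, -0.7, -1.5]
width: 25.5
```

jog_arm:
  commands:
    - [[0,-1,0],[0,0,0],255]
    - [[0,-2,0],[0,0,0],255]

```text
time: 10.95
tcp_pos: [590.6, -219.4, 206.0]
tool_rot: [2.253, -2.189, -0.001]
force: [-0.7, -0.1, -2.9]
width: 25.6
```

jog_arm:
  commands:
    - [[0,-1,0],[0,0,0],255]
    - [[0,-2,0],[0,0,0],255]

```text
time: 11.12
tcp_pos: [592.7, -219.4, 206.1]
tool_rot: [2.253, -2.189, -0.001]
force: [0.4, -0.3, -3.6]
width: 25.2
```

jog_arm:
  commands:
    - [[0,-1,0.4],[0,0,0],255]
    - [[0,-2,0.4],[0,0,0],255]

```text
time: 11.28
tcp_pos: [594.9, -219.3, 206.0]
tool_rot: [-2.253, 2.189, 0.0]
force: [-0.5, 0.5, -2.8]
width: 25.8
```

jog_arm:
  commands:
    - [[0,-1,0],[0,0,0],255]
    - [[0,-2,0],[0,0,0],255]

```text
time: 11.45
tcp_pos: [596.9, -219.3, 206.0]
tool_rot: [2.253, -2.189, -0.0]
force: [-0.3, -0.3, -1.9]
width: 25.8
```

jog_arm:
  commands:
    - [[0,-1,0],[0,0,0],255]
    - [[0,-1,0],[0,0,0],255]

```text
time: 11.62
tcp_pos: [598.0, -219.2, 206.0]
tool_rot: [-2.253, 2.189, -0.0]
force: [0.8, -0.9, -2.2]
width: 25.7
```

jog_arm:
  commands:
    - [[0,-1,0],[0,0,0],255]
    - [[0,-2,0],[0,0,0],255]

```text
time: 11.78
tcp_pos: [599.6, -219.2, 206.0]
tool_rot: [2.253, -2.189, -0.001]
force: [-2.2, 0.1, -1.4]
width: 25.8
```

jog_arm:
  commands:
    - [[0,-1,0],[0,0,0],255]
    - [[0,-2,0],[0,0,0],255]

```text
time: 11.95
tcp_pos: [601.2, -219.2, 206.0]
tool_rot: [2.252, -2.189, -0.002]
force: [-5.9, -0.6, -0.4]
width: 25.5
```

Run:
```python
from h import *
plan([596,-222,206],0.031);print(robot.read_state()['wrist_torque'].round(2))
w=viewer.camera('wrist')
cv2.imwrite('pics/w11c.png',cv2.resize(w[60:290,240:390],None,fx=2.6*1.5,fy=2.6,interpolation=0))
```

```text
t 11.95 tcp [ 601.2 -219.2  206. ] shift [2.6 5.3 0. ] turn [ 0.001  0.    -0.002] yaw err F [-5.9 -0.6 -0.4] w 25.5
[ 0.08  1.24 -0.01]
```

View pics/w11c.png

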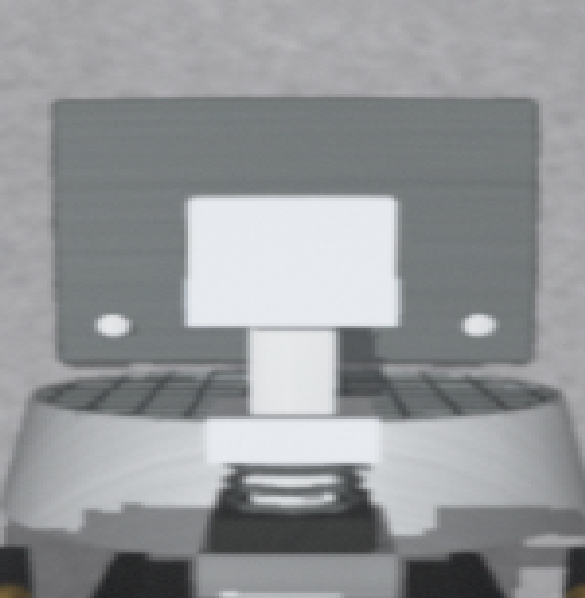

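Pad contact at TCP x of about 599, with 6 N felt. I press 1 mm more and hold.

jog_arm:
  commands:
    - [[0,-0.5,0],[0,0,0],255]
    - [[0,-1.2,0],[0,0,0],255]
    - [[0,-1.2,0],[0,0,0],255]
    - [[0,-1.2,0],[0,0,0],255]
    - [[0,-1.2,0],[0,0,0],255]
    - [[0,-1.2,0],[0,0,0],255]

```text
time: 12.5
tcp_pos: [602.3, -219.2, 206.0]
tool_rot: [2.252, -2.189, -0.002]
force: [-6.6, 1.4, -0.2]
width: 25.6
```

jog_arm:
  commands:
    - [[0,1,0.2],[0,0,0],255]
    - [[0,2,0.2],[0,0,0],255]
    - [[0,3,0.2],[0,0,0],255]
    - [[0,3,0.2],[0,0,0],180]
    - [[0,3,0.2],[0,0,0],120]
    - [[0,3,0.2],[0,0,0],120]
    - [[0,3,0.2],[0,0,0],120]
    - [[0,3,0.2],[0,0,0],120]

```text
time: 13.17
tcp_pos: [600.4, -219.1, 206.1]
tool_rot: [-2.253, 2.189, -0.001]
force: [0.1, -1.2, -0.4]
width: 43.0
```

Run:
```python
from h import *
plan([598,-219,300],0.031)
w=viewer.camera('wrist');s=viewer.camera('scene')
cv2.imwrite('pics/w12c.png',cv2.resize(w[60:290,240:390],None,fx=2.6*1.5,fy=2.6,interpolation=0))
cv2.imwrite('pics/s12c.png',cv2.resize(s[150:290,190:310],None,fx=4.2,fy=4.2,interpolation=2))
```

```text
t 13.17 tcp [ 600.4 -219.1  206.1] shift [ -0.2   2.3 -93.9] turn [-0.001 -0.    -0.002] yaw err F [ 0.1 -1.2 -0.4] w 43.0
```

View pics/w12c.png

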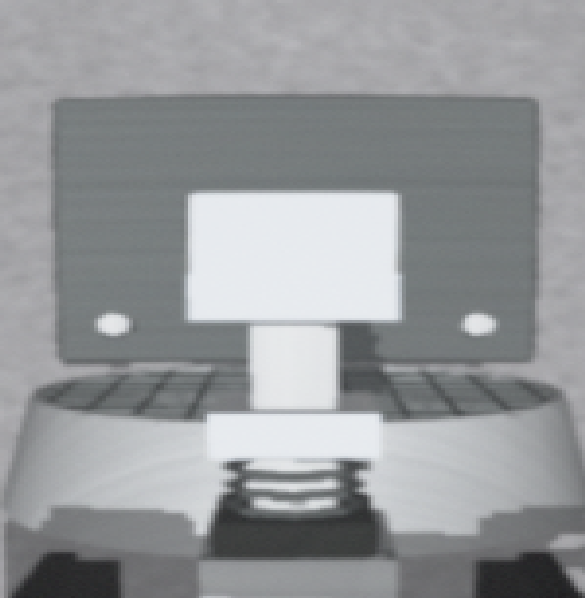

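View pics/s12c.png

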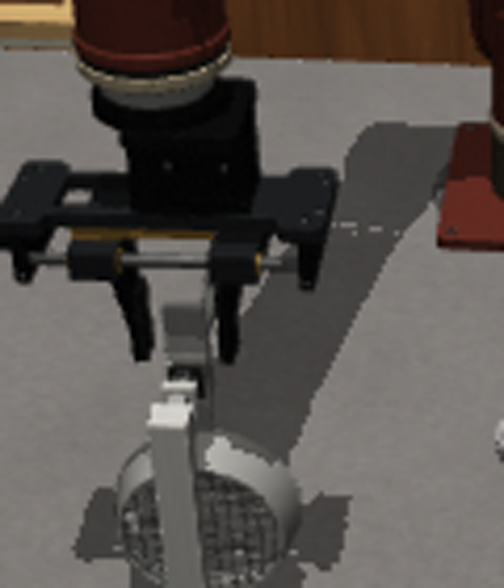

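Run:
```python
from h import *
p,T=tool()
plan([598,-219,305],0.031)
plan([410,190,330],-0.138)
```

```text
t 13.27 tcp [ 600.2 -219.2  205.9] shift [ -0.2   2.2 -99.1] turn [-0.    -0.    -0.002] yaw err F [ 0.2 -0.2 -0.1] w 44.9
t 13.27 tcp [ 600.2 -219.2  205.9] shift [-414.5  178.3 -124.2] turn [-0.     0.     0.167] yaw err F [ 0.2 -0.2 -0.1] w 44.9
```

jog_arm:
  commands:
    - [[0,0,-15],[0,0,0],120]
    - [[0,0,-45],[0,0,0],120]
    - [[0,5,-80],[0,0,0],120]
    - [[-25,20,-110],[0,0,0.02],120]
    - [[-62,38,-120],[0,0,0.05],120]
    - [[-98,55,-120],[0,0,0.08],120]
    - [[-134,73,-120],[0,0,0.12],120]
    - [[-170,90,-120],[0,0,0.169],120]

```text
time: 13.93
tcp_pos: [504.1, -50.2, 326.2]
tool_rot: [-2.058, 2.373, -0.001]
force: [0.4, 0.5, 0.4]
width: 46.2
```

Run:
```python
from h import *
plan([415,190,330],-0.138)
```

```text
t 13.93 tcp [504.1 -50.2 326.2] shift [-225.2  122.3   -4. ] turn [-0.001 -0.    -0.004] yaw err F [0.4 0.5 0.4] w 46.2
```

jog_arm:
  commands:
    - [[-36,20,-4],[0,0,0],120]
    - [[-72,39,-4],[0,0,0],120]
    - [[-108,58,-4],[0,0,0],120]
    - [[-144,78,-4],[0,0,0],120]
    - [[-180,98,-4],[0,0,0],120]
    - [[-212,115,-4],[0,0,0],120]
    - [[-225,122,-4],[0,0,0],120]
    - [[-225,122,-4],[0,0,0],120]

```text
time: 14.6
tcp_pos: [413.9, 192.4, 330.5]
tool_rot: [-2.068, 2.363, -0.001]
force: [-0.2, 0.7, -0.4]
width: 46.0
```

jog_arm:
  commands:
    - [[0,0,0],[0,0,0],120]
    - [[0,0,0],[0,0,0],120]

```text
time: 14.77
tcp_pos: [416.3, 186.9, 329.8]
tool_rot: [2.059, -2.373, 0.0]
force: [-0.7, -0.5, 0.7]
width: 46.3
```

Run:
```python
from h import *
plan([479,202,190],-0.138)
w=viewer.camera('wrist');np.save('cal13.npy',0)
cv2.imwrite('pics/w13.png',w)
cv2.imwrite('pics/w13c.png',cv2.resize(w[70:290,220:400],None,fx=4,fy=2.7,interpolation=0))
plan([479,202,190],-0.138)
print(finder.mark_of('wrist','medium_grip'),finder.mark_of('wrist','small_grip')[:2])
print(wproj([[479,202,224],[538,186,212]]))
```

```text
t 14.77 tcp [416.3 186.9 329.8] shift [-23.8 -60.  139.8] turn [-0.    -0.    -0.004] yaw err F [-0.7 -0.5  0.7] w 46.3
t 14.82 tcp [416.4 186.6 329.7] shift [-24.1 -59.8 139.7] turn [ 0.    -0.    -0.004] yaw err F [-0.6  0.4  0.6] w 46.0
[{'centre': [280.8, 160.5], 'confidence': 0.83}] [{'centre': [131.4, 84.7], 'confidence': 0.6}, {'centre': [294.7, 78.3], 'confidence': 0.57}]
[[280.81274527 157.90682134]
 [292.24398165  77.34959083]]
```

View pics/w13c.png

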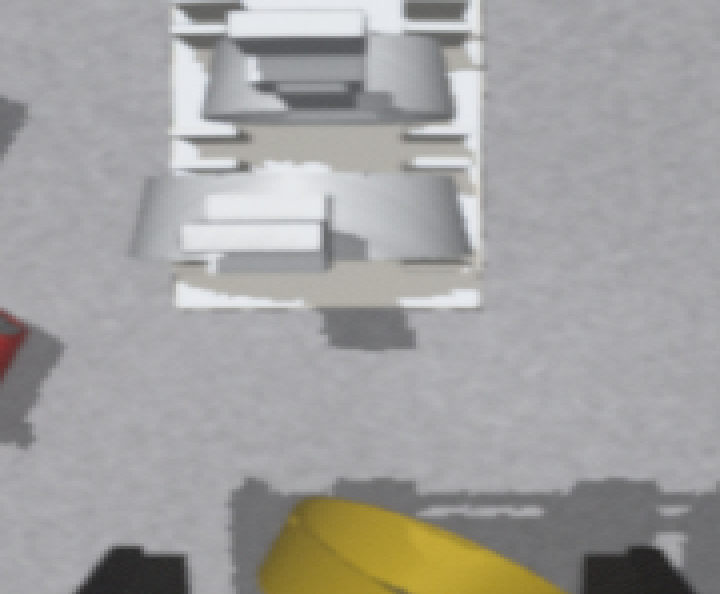

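jog_arm:
  commands:
    - [[-14,-38,25],[0,0,-0.004],120]
    - [[-22.3,-60,55],[0,0,-0.004],120]
    - [[-22.3,-60,80],[0,0,-0.004],120]
    - [[-22.3,-60,84],[0,0,-0.004],120]
    - [[-22.3,-60,84],[0,0,-0.004],120]
    - [[-22.3,-60,84],[0,0,-0.004],120]

```text
time: 15.42
tcp_pos: [478.3, 201.6, 247.1]
tool_rot: [-2.064, 2.367, -0.0]
force: [-0.4, 0.1, 0.9]
width: 45.8
```

Run:
```python
from h import *
plan([479,200.3,190],-0.138)
s=viewer.camera('scene')
cv2.imwrite('pics/s14c.png',cv2.resize(s[150:290,320:460],None,fx=4.2,fy=4.2,interpolation=2))
```

```text
t 15.42 tcp [478.3 201.6 247.1] shift [ 1.2 -0.8 57.1] turn [-0.001  0.     0.001] yaw err F [-0.4  0.1  0.9] w 45.8
```

View pics/s14c.png

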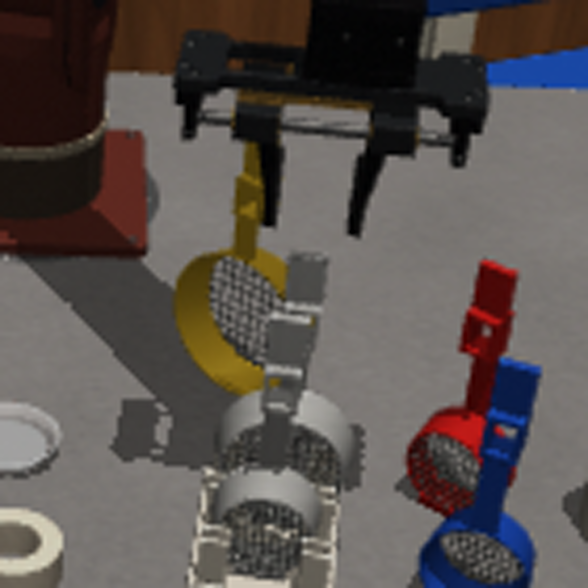

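Scene crop: the fingers at (268,225) and (357,230) straddle the medium's grey tab at (308,258). Descending.

jog_arm:
  commands:
    - [[0.5,-1,30],[0,0,0],120]
    - [[0.5,-1,56],[0,0,0],120]
    - [[0.5,-1,57],[0,0,0],120]
    - [[0.5,-1,57],[0,0,0],255]
    - [[0.5,-1,57],[0,0,0],255]
    - [[0.5,-1,57],[0,0,0],255]
    - [[0.5,-1,57],[0,0,0],255]
    - [[0.5,-1,57],[0,0,0],255]

```text
time: 16.13
tcp_pos: [480.1, 201.6, 190.5]
tool_rot: [-2.063, 2.366, -0.002]
force: [0.6, -0.8, 7.0]
width: 25.3
```

jog_arm:
  commands:
    - [[0,0,0],[0,0,0],255]
    - [[0,0,0],[0,0,0],255]

```text
time: 16.3
tcp_pos: [480.1, 201.7, 190.5]
tool_rot: [-2.064, 2.365, -0.002]
force: [0.6, 0.5, 7.5]
width: 25.4
```

jog_arm:
  commands:
    - [[0,0,-12],[0,0,0],255]
    - [[0,0,-45],[0,0,0],255]
    - [[0,0,-80],[0,0,0],255]
    - [[0,0,-90],[0,0,0],255]
    - [[0,0,-90],[0,0,0],255]

```text
time: 16.72
tcp_pos: [480.4, 201.9, 282.4]
tool_rot: [-2.062, 2.364, -0.004]
force: [1.2, 0.5, -3.5]
width: 25.3
```

Run:
```python
from h import *
plan([440,-226,290],0.031)
s=viewer.camera('scene')
cv2.imwrite('pics/s15c.png',cv2.resize(s[130:290,310:470],None,fx=3.7,fy=3.7,interpolation=2))
```

```text
t 16.72 tcp [480.4 201.9 282.4] shift [429.4 -18.1  -8.4] turn [-0.005  0.002 -0.167] yaw err F [ 1.2  0.5 -3.5] w 25.3
```

View pics/s15c.png

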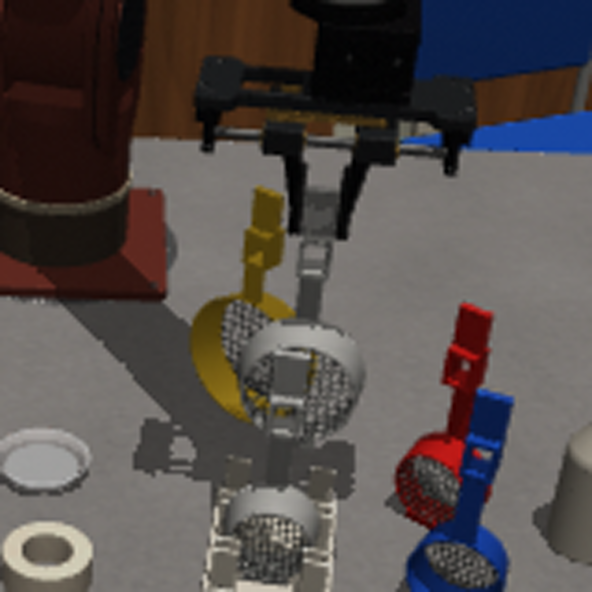

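jog_arm:
  commands:
    - [[25,0,-4],[0,0,0],255]
    - [[62,0,-4],[0,0,0],255]
    - [[100,0,-4],[0,0,0],255]
    - [[138,-2,-4],[0,0,0],255]
    - [[176,-5,-4],[0,0,-0.03],255]
    - [[214,-8,-4],[0,0,-0.06],255]
    - [[252,-11,-4],[0,0,-0.09],255]
    - [[290,-15,-4],[0,0,-0.12],255]

```text
time: 17.43
tcp_pos: [453.0, -90.1, 281.1]
tool_rot: [2.203, -2.237, -0.003]
force: [2.0, 0.4, -1.9]
width: 25.7
```

Run:
```python
from h import *
plan([452,-224.5,262],0.031)
```

```text
t 17.43 tcp [453.  -90.1 281.1] shift [134.4  -1.   19. ] turn [ 0.003  0.    -0.046] yaw err F [ 2.   0.4 -1.9] w 25.7
```

jog_arm:
  commands:
    - [[36,-4,5],[0,0,-0.02],255]
    - [[72,-8,10],[0,0,-0.035],255]
    - [[104,-14,20],[0,0,-0.046],255]
    - [[125,-20,35],[0,0,-0.046],255]
    - [[134,-24,50],[0,0,-0.046],255]
    - [[134,-24,61],[0,0,-0.046],255]
    - [[134,-24,61],[0,0,-0.046],255]
    - [[134,-24,61],[0,0,-0.046],255]

```text
time: 18.1
tcp_pos: [475.7, -221.2, 220.6]
tool_rot: [2.255, -2.186, -0.005]
force: [-0.3, 0.5, -1.7]
width: 25.6
```

jog_arm:
  commands:
    - [[0,0,0],[0,0,0],255]
    - [[0,0,0],[0,0,0],255]

```text
time: 18.27
tcp_pos: [476.9, -221.8, 222.8]
tool_rot: [-2.256, 2.186, -0.002]
force: [-0.2, -0.2, -2.6]
width: 25.4
```

Run:
```python
from h import *
plan([483,-223.5,218],0.031)
w=viewer.camera('wrist')
cv2.imwrite('pics/w16c.png',cv2.resize(w[60:290,240:390],None,fx=2.6*1.5,fy=2.6,interpolation=0))
s=viewer.camera('scene')
cv2.imwrite('pics/s16c.png',cv2.resize(s[150:290,190:310],None,fx=4.2,fy=4.2,interpolation=2))
plan([483,-223.5,218],0.031)
```

```text
t 18.27 tcp [ 476.9 -221.8  222.8] shift [ 1.9 -6.   4.8] turn [-0.001 -0.001  0.   ] yaw err F [-0.2 -0.2 -2.6] w 25.4
t 18.37 tcp [ 476.9 -222.2  222.8] shift [ 1.5 -6.   4.8] turn [-0.001 -0.001 -0.   ] yaw err F [ 0.2 -0.4 -1.7] w 25.5
```

View pics/w16c.png

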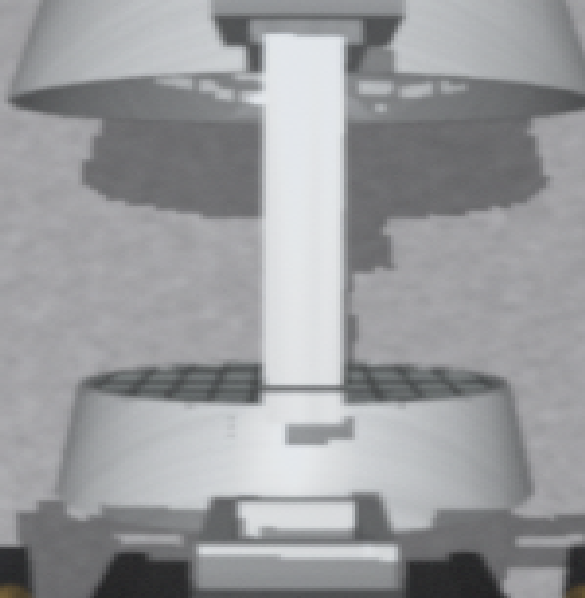

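View pics/s16c.png

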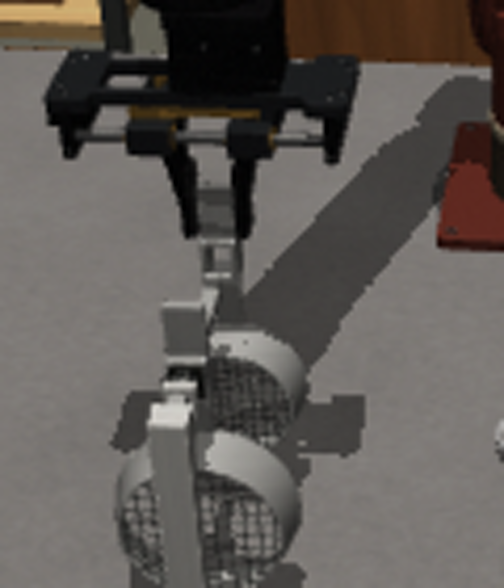

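jog_arm:
  commands:
    - [[0.9,0,4],[0,0,0],255]
    - [[0.9,-4,4],[0,0,0],255]
    - [[0.9,-12,4],[0,0,0],255]
    - [[0.9,-20,4],[0,0,0],255]
    - [[0.9,-26,4],[0,0,0],255]
    - [[0.9,-27,4],[0,0,0],255]

```text
time: 18.87
tcp_pos: [505.1, -222.2, 217.7]
tool_rot: [-2.255, 2.186, 0.0]
force: [-0.2, 0.0, -1.4]
width: 25.8
```

Run:
```python
from h import *
plan([532,-221.5,218],0.031)
w=viewer.camera('wrist')
cv2.imwrite('pics/w17c.png',cv2.resize(w[60:290,240:390],None,fx=2.6*1.5,fy=2.6,interpolation=0))
```

```text
t 18.87 tcp [ 505.1 -222.2  217.7] shift [  0.1 -26.9  -0.3] turn [-0.001  0.001 -0.   ] yaw err F [-0.2  0.  -1.4] w 25.8
```

View pics/w17c.png

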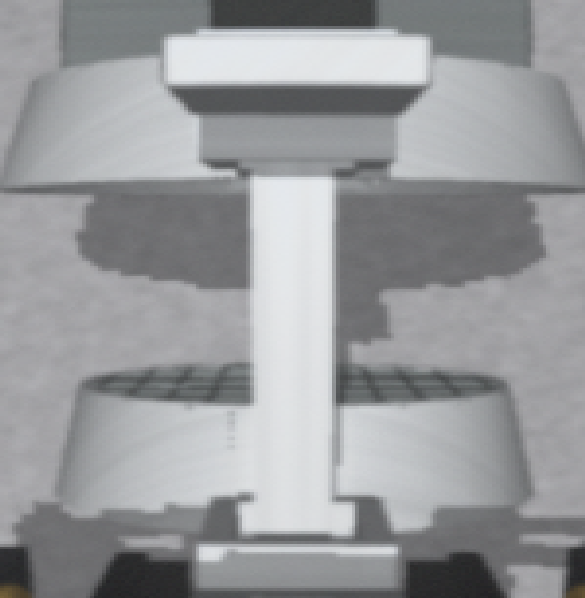

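jog_arm:
  commands:
    - [[-0.4,-8,-0.5],[0,0,0],255]
    - [[-0.4,-16,-0.5],[0,0,0],255]
    - [[-0.4,-24,-0.5],[0,0,0],255]
    - [[-0.4,-27,-0.5],[0,0,0],255]
    - [[-0.4,-28,3],[0,0,0],255]
    - [[-0.4,-28,8],[0,0,0],255]
    - [[-0.4,-28,10.5],[0,0,0],255]
    - [[-0.4,-28,11],[0,0,0],255]

```text
time: 19.58
tcp_pos: [531.2, -221.6, 206.5]
tool_rot: [2.254, -2.188, -0.0]
force: [-0.1, 0.4, 1.4]
width: 25.6
```

jog_arm:
  commands:
    - [[0,0,0.5],[0,0,0],255]
    - [[0,0,0.5],[0,0,0],255]

```text
time: 19.75
tcp_pos: [531.4, -221.6, 206.5]
tool_rot: [-2.254, 2.188, -0.001]
force: [-0.4, -0.3, 0.8]
width: 25.6
```

Run:
```python
from h import *
plan([532,-221.5,218],0.031)
w=viewer.camera('wrist')
cv2.imwrite('pics/w18c.png',cv2.resize(w[60:290,240:390],None,fx=2.6*1.5,fy=2.6,interpolation=0))
```

```text
t 19.75 tcp [ 531.4 -221.6  206.5] shift [ -0.1  -0.6 -11.5] turn [-0.    -0.    -0.001] yaw err F [-0.4 -0.3  0.8] w 25.6
```

View pics/w18c.png

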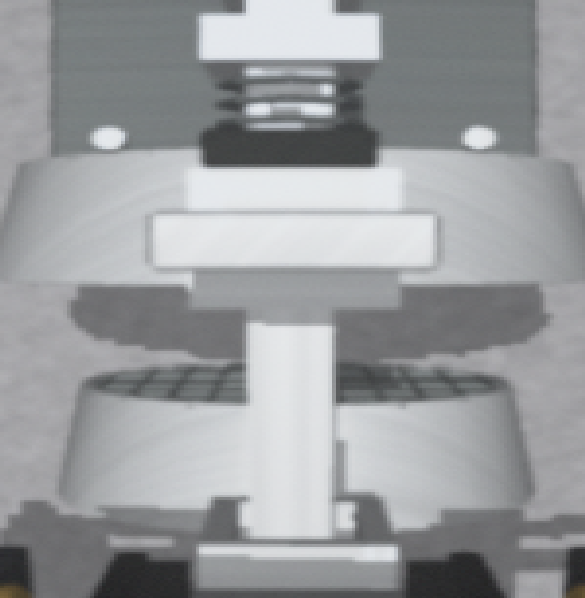

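jog_arm:
  commands:
    - [[-0.6,-4,-0.2],[0,0,0],255]
    - [[-0.6,-10,-0.2],[0,0,0],255]
    - [[-0.6,-17,-0.2],[0,0,0],255]
    - [[-0.6,-24,-0.2],[0,0,0],255]
    - [[-0.6,-30,-0.2],[0,0,0],255]
    - [[-0.6,-34,-0.2],[0,0,0],255]
    - [[-0.6,-36,-0.2],[0,0,0],255]

```text
time: 20.38
tcp_pos: [568.4, -219.6, 206.6]
tool_rot: [-2.254, 2.187, -0.0]
force: [-0.3, 0.1, 3.3]
width: 25.6
```

jog_arm:
  commands:
    - [[0,-1,0],[0,0,0],255]
    - [[0,-2,0],[0,0,0],255]

```text
time: 20.55
tcp_pos: [569.5, -219.8, 206.6]
tool_rot: [2.254, -2.188, -0.0]
force: [-0.9, 0.9, 1.1]
width: 25.6
```

jog_arm:
  commands:
    - [[0,-1,0],[0,0,0],255]
    - [[0,-2,0],[0,0,0],255]

```text
time: 20.72
tcp_pos: [571.4, -219.8, 206.6]
tool_rot: [2.254, -2.188, 0.0]
force: [-0.0, 0.5, 0.7]
width: 25.7
```

jog_arm:
  commands:
    - [[0,-1,0],[0,0,0],255]
    - [[0,-2,0],[0,0,0],255]

```text
time: 20.88
tcp_pos: [573.4, -219.8, 206.6]
tool_rot: [2.254, -2.188, 0.0]
force: [-1.5, 0.6, 1.6]
width: 25.3
```

jog_arm:
  commands:
    - [[0,-1,0],[0,0,0],255]
    - [[0,-2,0],[0,0,0],255]

```text
time: 21.05
tcp_pos: [575.0, -219.8, 206.6]
tool_rot: [2.253, -2.188, -0.001]
force: [-4.8, 0.2, 5.3]
width: 25.4
```

jog_arm:
  commands:
    - [[0,-1,0],[0,0,0],255]
    - [[0,-2,0],[0,0,0],255]

```text
time: 21.22
tcp_pos: [576.5, -219.8, 206.5]
tool_rot: [2.253, -2.188, -0.002]
force: [-7.9, 0.6, 7.0]
width: 25.8
```

jog_arm:
  commands:
    - [[0,-1,0],[0,0,0],255]
    - [[0,-1.5,0],[0,0,0],255]

```text
time: 21.38
tcp_pos: [577.6, -219.8, 206.6]
tool_rot: [2.252, -2.187, -0.003]
force: [-9.8, 0.9, 7.8]
width: 25.9
```

Run:
```python
from h import *
plan([532,-221.5,218],0.031);print(robot.read_state()['wrist_torque'].round(2))
w=viewer.camera('wrist')
cv2.imwrite('pics/w19c.png',cv2.resize(w[60:290,240:390],None,fx=2.6*1.5,fy=2.6,interpolation=0))
```

```text
t 21.38 tcp [ 577.6 -219.8  206.6] shift [  0.4  45.6 -11.3] turn [ 0.003  0.    -0.002] yaw err F [-9.8  0.9  7.8] w 25.9
[ 0.16  2.32 -0.02]
```

View pics/w19c.png

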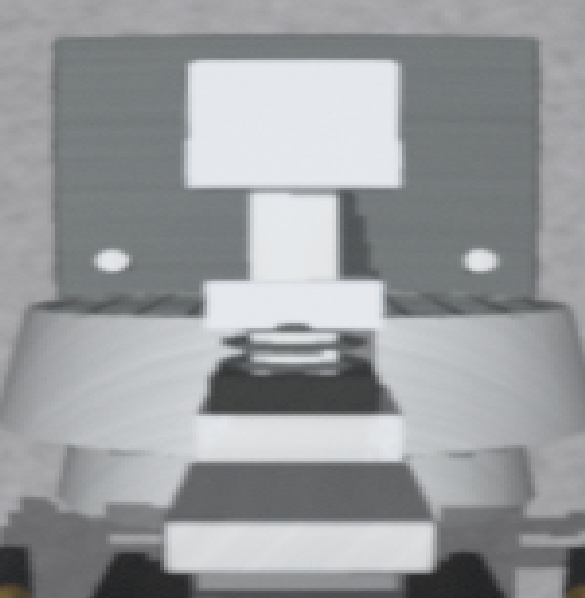

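jog_arm:
  commands:
    - [[0,-0.6,-0.3],[0,0,0],255]
    - [[0,-0.6,-0.3],[0,0,0],255]
    - [[0,-0.6,-0.3],[0,0,0],255]
    - [[0,-0.6,-0.3],[0,0,0],255]
    - [[0,-0.6,-0.3],[0,0,0],255]

```text
time: 21.85
tcp_pos: [577.9, -219.8, 206.6]
tool_rot: [2.252, -2.187, -0.004]
force: [-9.5, -0.1, 5.8]
width: 25.6
```

jog_arm:
  commands:
    - [[0,1,-0.2],[0,0,0],255]
    - [[0,2,-0.4],[0,0,0],255]
    - [[0,3,-0.5],[0,0,0],255]
    - [[0,3,-0.5],[0,0,0],255]
    - [[0,3,-0.5],[0,0,0],120]
    - [[0,3,-0.5],[0,0,0],120]
    - [[0,3,-0.5],[0,0,0],120]
    - [[0,3,-0.5],[0,0,0],120]

```text
time: 22.52
tcp_pos: [577.2, -219.4, 207.7]
tool_rot: [-2.254, 2.187, -0.001]
force: [0.7, 0.0, 0.2]
width: 42.3
```

Run:
```python
from h import *
plan([577,-219.8,300],0.031)
w=viewer.camera('wrist')
cv2.imwrite('pics/w20c.png',cv2.resize(w[60:290,240:390],None,fx=2.6*1.5,fy=2.6,interpolation=0))
```

```text
t 22.52 tcp [ 577.2 -219.4  207.7] shift [  0.4   0.1 -92.3] turn [-0.001 -0.    -0.001] yaw err F [0.7 0.  0.2] w 42.3
```

View pics/w20c.png

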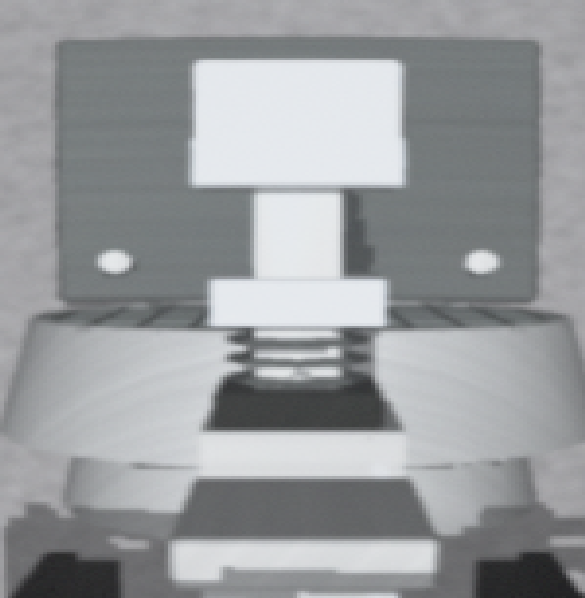

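jog_arm:
  commands:
    - [[0,0,-15],[0,0,0],120]
    - [[0,0,-45],[0,0,0],120]
    - [[0,5,-80],[0,0,0],120]
    - [[-25,15,-105],[0,0,0.02],120]
    - [[-62,30,-115],[0,0,0.05],120]
    - [[-99,45,-115],[0,0,0.08],120]
    - [[-136,60,-115],[0,0,0.12],120]
    - [[-174,75,-115],[0,0,0.169],120]

```text
time: 23.23
tcp_pos: [495.7, -46.4, 322.8]
tool_rot: [-2.059, 2.372, -0.002]
force: [1.0, 1.1, 0.4]
width: 46.3
```

Run:
```python
from h import *
plan([472,188,318],-0.138)
```

```text
t 23.23 tcp [495.7 -46.4 322.8] shift [-228.7   56.5    4.7] turn [-0.001 -0.    -0.003] yaw err F [1.  1.1 0.4] w 46.3
```

jog_arm:
  commands:
    - [[-37,9,5],[0,0,0],120]
    - [[-75,18,5],[0,0,0],120]
    - [[-113,27,5],[0,0,0],120]
    - [[-151,37,5],[0,0,0],120]
    - [[-188,47,5],[0,0,0],120]
    - [[-215,53,5],[0,0,0],120]
    - [[-228,56,5],[0,0,0],120]
    - [[-228,56,5],[0,0,0],120]

```text
time: 23.9
tcp_pos: [471.5, 189.9, 317.7]
tool_rot: [-2.068, 2.363, 0.001]
force: [0.5, 0.5, -0.7]
width: 46.2
```

jog_arm:
  commands:
    - [[0,0,0],[0,0,0],120]
    - [[0,0,0],[0,0,0],120]

```text
time: 24.07
tcp_pos: [473.0, 184.6, 317.4]
tool_rot: [2.06, -2.372, 0.001]
force: [1.0, 0.1, 0.2]
width: 45.6
```

Run:
```python
from h import *
plan([537,185,235],-0.138)
w=viewer.camera('wrist')
cv2.imwrite('pics/w21c.png',cv2.resize(w[70:290,220:400],None,fx=4,fy=2.7,interpolation=0))
print(wproj([[537,185,212]]))
print(finder.mark_of('wrist','small_grip')[:3])
plan([537,185,235],-0.138)
s=viewer.camera('scene')
cv2.imwrite('pics/s21.png',s)
```

```text
t 24.07 tcp [473.  184.6 317.4] shift [ -9.4 -63.3  82.4] turn [-0.    -0.    -0.002] yaw err F [1.  0.1 0.2] w 45.6
[[300.7318131  153.17914036]]
[{'centre': [132.0, 150.8], 'confidence': 0.66}, {'centre': [301.3, 151.0], 'confidence': 0.58}]
t 24.17 tcp [473.1 184.3 317.3] shift [ -9.7 -63.2  82.3] turn [-0.    -0.    -0.003] yaw err F [ 0.2 -0.2 -0.2] w 46.1
```

View pics/w21c.png

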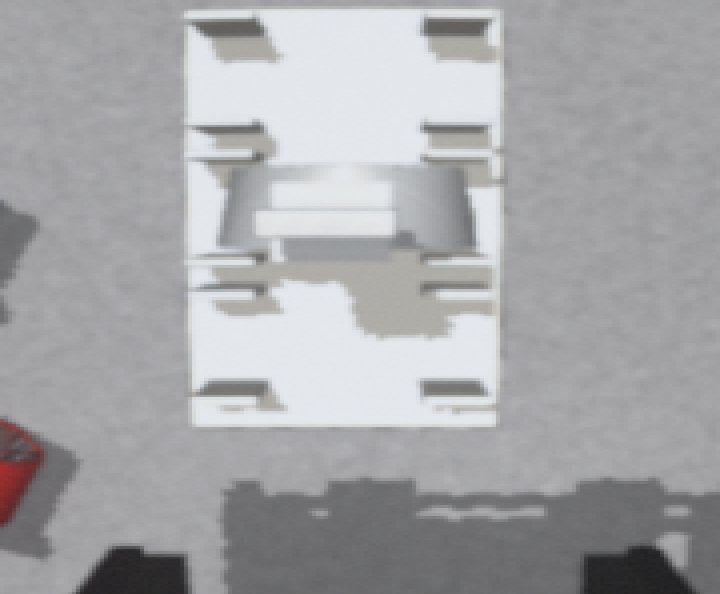

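View pics/s21.png

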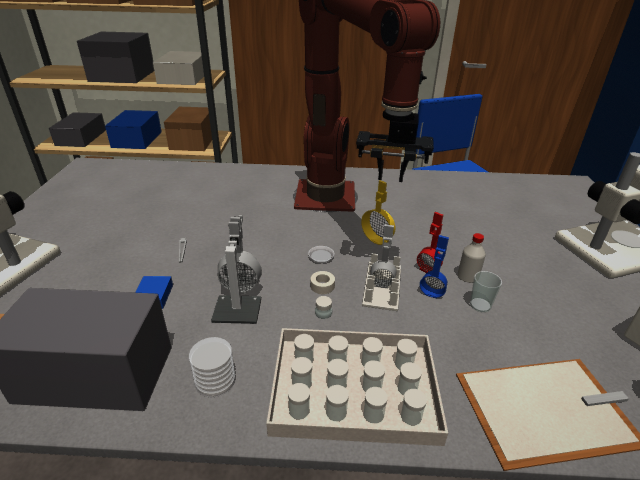

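The remaining grey strainer in the middle slot (tab at (325,223) in the crop) is the small. Its measured position agrees with the estimate within 0.5 px.

jog_arm:
  commands:
    - [[-6,-38,20],[0,0,-0.003],120]
    - [[-9.4,-63,50],[0,0,-0.003],120]
    - [[-9.4,-63,74],[0,0,-0.003],120]
    - [[-9.4,-63,82],[0,0,-0.003],120]
    - [[-9.4,-63,82],[0,0,-0.003],120]
    - [[-9.4,-63,82],[0,0,-0.003],120]

```text
time: 24.72
tcp_pos: [536.1, 186.2, 236.4]
tool_rot: [-2.065, 2.367, -0.0]
force: [-0.1, 0.5, 1.2]
width: 46.0
```

Run:
```python
from h import *
plan([537.5,184.8,179],-0.138)
```

```text
t 24.72 tcp [536.1 186.2 236.4] shift [ 1.2 -1.6 57.4] turn [-0.     0.     0.002] yaw err F [-0.1  0.5  1.2] w 46.0
```

jog_arm:
  commands:
    - [[0.8,-1,30],[0,0,0],120]
    - [[0.8,-1,55],[0,0,0],120]
    - [[0.8,-1,56],[0,0,0],120]
    - [[0.8,-1,56],[0,0,0],255]
    - [[0.8,-1,56],[0,0,0],255]
    - [[0.8,-1,56],[0,0,0],255]
    - [[0.8,-1,56],[0,0,0],255]
    - [[0.8,-1,56],[0,0,0],255]

```text
time: 25.38
tcp_pos: [538.1, 185.9, 181.2]
tool_rot: [-2.063, 2.365, -0.002]
force: [0.3, 0.7, 6.8]
width: 25.5
```

jog_arm:
  commands:
    - [[0,0,0],[0,0,0],255]
    - [[0,0,0],[0,0,0],255]

```text
time: 25.55
tcp_pos: [538.2, 186.0, 181.1]
tool_rot: [-2.063, 2.365, -0.002]
force: [-0.3, 0.2, 8.1]
width: 25.3
```

jog_arm:
  commands:
    - [[0,0,-12],[0,0,0],255]
    - [[0,0,-45],[0,0,0],255]
    - [[0,0,-80],[0,0,0],255]
    - [[0,0,-90],[0,0,0],255]
    - [[0,0,-90],[0,0,0],255]

```text
time: 25.97
tcp_pos: [538.4, 186.1, 273.2]
tool_rot: [-2.062, 2.364, -0.004]
force: [0.6, -0.1, -2.3]
width: 25.6
```

Run:
```python
from h import *
plan([445,-225,265],0.031)
w=viewer.camera('wrist')
cv2.imwrite('pics/w22c.png',cv2.resize(w[60:290,240:390],None,fx=2.6*1.5,fy=2.6,interpolation=0))
```

```text
t 25.97 tcp [538.4 186.1 273.2] shift [420.   36.8   7.1] turn [-0.005  0.002 -0.167] yaw err F [ 0.6 -0.1 -2.3] w 25.6
```

View pics/w22c.png

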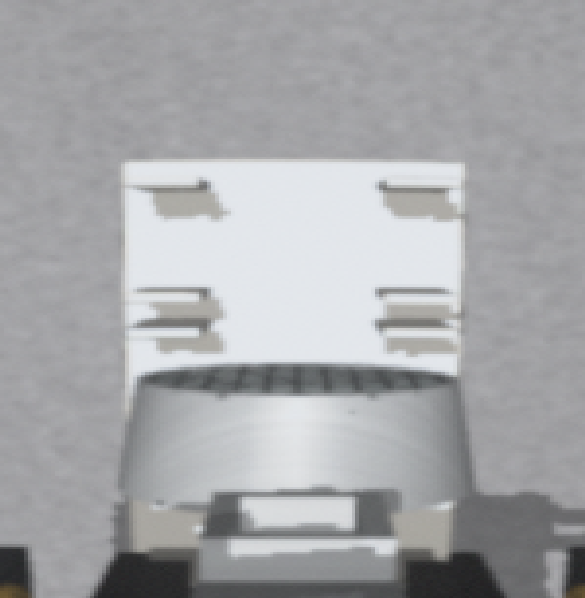

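jog_arm:
  commands:
    - [[25,0,0],[0,0,0],255]
    - [[62,0,0],[0,0,0],255]
    - [[100,2,0],[0,0,0],255]
    - [[138,6,0],[0,0,0],255]
    - [[176,11,0],[0,0,-0.03],255]
    - [[214,16,0],[0,0,-0.06],255]
    - [[252,21,0],[0,0,-0.09],255]
    - [[290,25,0],[0,0,-0.12],255]

```text
time: 26.68
tcp_pos: [471.0, -100.3, 267.5]
tool_rot: [2.203, -2.237, -0.004]
force: [1.8, -0.6, -1.4]
width: 25.6
```

Run:
```python
from h import *
plan([475,-222.5,224],0.031)
```

```text
t 26.68 tcp [ 471.  -100.3  267.5] shift [122.1  -6.   43.5] turn [ 0.003  0.001 -0.046] yaw err F [ 1.8 -0.6 -1.4] w 25.6
```

jog_arm:
  commands:
    - [[36,2,3],[0,0,-0.02],255]
    - [[72,2,6],[0,0,-0.035],255]
    - [[102,0,14],[0,0,-0.046],255]
    - [[118,-3,26],[0,0,-0.046],255]
    - [[124,-5,38],[0,0,-0.046],255]
    - [[124,-5,43],[0,0,-0.046],255]
    - [[124,-5,43],[0,0,-0.046],255]
    - [[124,-5,43],[0,0,-0.046],255]

```text
time: 27.35
tcp_pos: [476.1, -220.4, 225.8]
tool_rot: [-2.257, 2.185, 0.003]
force: [0.2, 0.8, -1.5]
width: 25.9
```

jog_arm:
  commands:
    - [[0,0,0],[0,0,0],255]
    - [[0,0,0],[0,0,0],255]

```text
time: 27.52
tcp_pos: [476.6, -221.5, 227.1]
tool_rot: [-2.256, 2.186, -0.002]
force: [-0.2, -0.2, -2.1]
width: 25.9
```

Run:
```python
from h import *
plan([483,-223.5,221],0.031)
w=viewer.camera('wrist')
cv2.imwrite('pics/w23c.png',cv2.resize(w[60:290,240:390],None,fx=2.6*1.5,fy=2.6,interpolation=0))
s=viewer.camera('scene')
cv2.imwrite('pics/s23c.png',cv2.resize(s[150:290,190:310],None,fx=4.2,fy=4.2,interpolation=2))
plan([483,-223.5,221],0.031)
```

```text
t 27.52 tcp [ 476.6 -221.5  227.1] shift [ 2.2 -6.3  6.1] turn [-0.001 -0.     0.001] yaw err F [-0.2 -0.2 -2.1] w 25.9
t 27.62 tcp [ 476.4 -222.1  227. ] shift [ 1.6 -6.5  6. ] turn [-0.001 -0.001 -0.   ] yaw err F [ 0.3  1.1 -2.2] w 25.6
```

View pics/w23c.png

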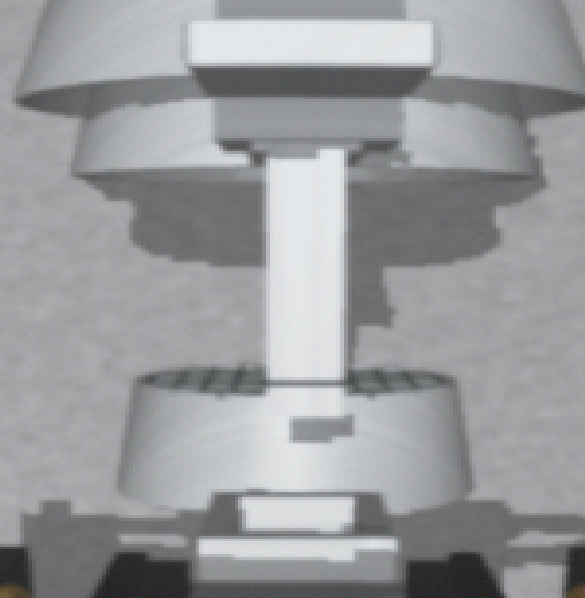

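View pics/s23c.png

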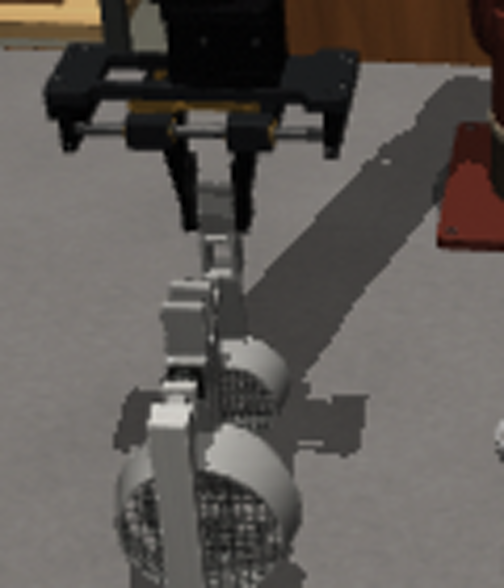

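jog_arm:
  commands:
    - [[0.9,0,4],[0,0,0],255]
    - [[0.9,-4,6],[0,0,0],255]
    - [[0.9,-12,6],[0,0,0],255]
    - [[0.9,-20,6],[0,0,0],255]
    - [[0.9,-27,6],[0,0,0],255]
    - [[0.9,-28,6],[0,0,0],255]

```text
time: 28.12
tcp_pos: [505.7, -222.2, 220.2]
tool_rot: [-2.255, 2.186, 0.0]
force: [-0.7, 0.5, -2.0]
width: 25.8
```

Run:
```python
from h import *
plan([532,-221.5,221],0.031);print(robot.read_state()['wrist_torque'].round(2))
w=viewer.camera('wrist')
cv2.imwrite('pics/w24c.png',cv2.resize(w[60:290,240:390],None,fx=2.6*1.5,fy=2.6,interpolation=0))
```

```text
t 28.12 tcp [ 505.7 -222.2  220.2] shift [  0.1 -26.3  -0.8] turn [-0.001  0.001 -0.   ] yaw err F [-0.7  0.5 -2. ] w 25.8
[ 0.05  0.18 -0.01]
```

View pics/w24c.png

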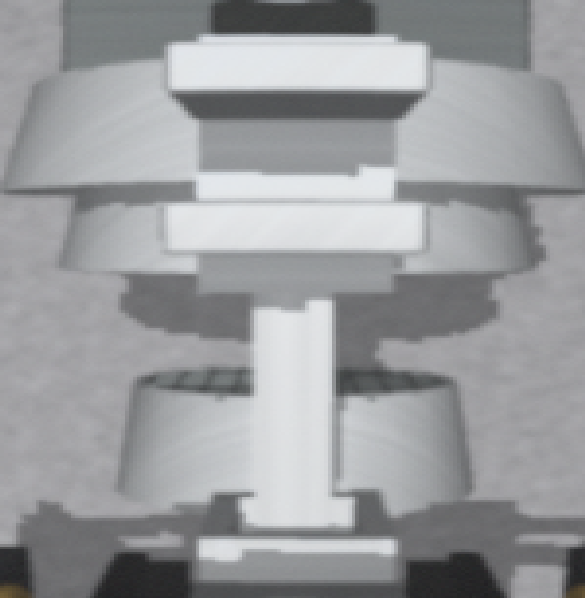

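jog_arm:
  commands:
    - [[-0.5,-8,-0.8],[0,0,0],255]
    - [[-0.5,-16,-0.8],[0,0,0],255]
    - [[-0.5,-24,-0.8],[0,0,0],255]
    - [[-0.5,-26,-0.8],[0,0,0],255]
    - [[-0.5,-26,-0.8],[0,0,0],255]
    - [[-0.5,-26,4],[0,0,0],255]
    - [[-0.5,-26,8],[0,0,0],255]
    - [[-0.5,-26,10],[0,0,0],255]

```text
time: 28.83
tcp_pos: [529.3, -221.5, 209.4]
tool_rot: [2.254, -2.188, -0.002]
force: [0.1, -0.0, -2.2]
width: 25.4
```

jog_arm:
  commands:
    - [[0,0,0.5],[0,0,0],255]
    - [[0,0,0.5],[0,0,0],255]

```text
time: 29.0
tcp_pos: [529.7, -221.5, 209.6]
tool_rot: [2.254, -2.188, -0.001]
force: [-0.5, 0.1, -1.5]
width: 25.9
```

Run:
```python
from h import *
plan([532,-221.5,209],0.031);print(robot.read_state()['wrist_torque'].round(2))
w=viewer.camera('wrist')
cv2.imwrite('pics/w25c.png',cv2.resize(w[60:290,240:390],None,fx=2.6*1.5,fy=2.6,interpolation=0))
```

```text
t 29.0 tcp [ 529.7 -221.5  209.6] shift [ 0.1 -2.3  0.6] turn [ 0.     0.    -0.001] yaw err F [-0.5  0.1 -1.5] w 25.9
[0.03 0.05 0.07]
```

View pics/w25c.png

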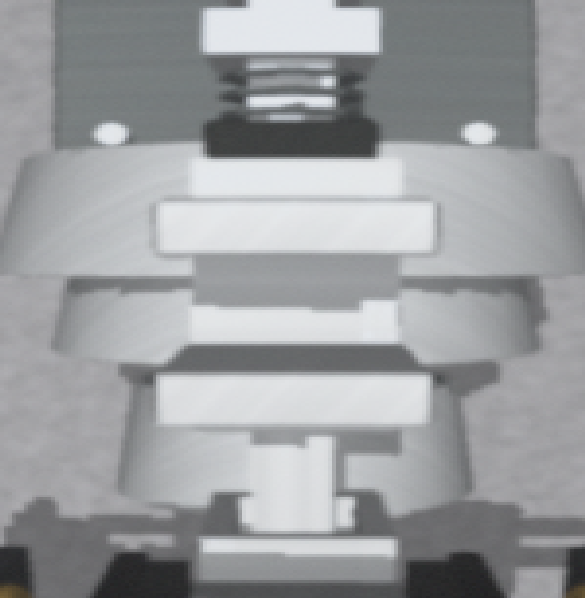

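Bar still in the bore and the small is about to seat. I lower it until the bar takes the weight.

jog_arm:
  commands:
    - [[-0.4,0,0.8],[0,0,0],255]
    - [[-0.4,0,0.8],[0,0,0],255]

```text
time: 29.22
tcp_pos: [530.1, -221.1, 209.2]
tool_rot: [-2.254, 2.188, -0.001]
force: [-0.2, -0.9, -1.7]
width: 25.8
```

jog_arm:
  commands:
    - [[0,0,0.5],[0,0,0],255]
    - [[0,0,0.5],[0,0,0],255]

```text
time: 29.38
tcp_pos: [530.3, -221.1, 209.2]
tool_rot: [-2.254, 2.188, -0.002]
force: [-0.1, 0.7, 2.8]
width: 25.6
```

jog_arm:
  commands:
    - [[0,-4,-0.3],[0,0,0],255]
    - [[0,-9,-0.3],[0,0,0],255]
    - [[0,-14,-0.3],[0,0,0],255]
    - [[0,-17,-0.3],[0,0,0],255]
    - [[0,-18,-0.3],[0,0,0],255]

```text
time: 29.8
tcp_pos: [549.0, -220.4, 209.2]
tool_rot: [-2.254, 2.187, -0.001]
force: [-2.0, -0.7, 4.8]
width: 25.7
```

jog_arm:
  commands:
    - [[0,-1,0],[0,0,0],255]
    - [[0,-2,0],[0,0,0],255]

```text
time: 29.97
tcp_pos: [550.0, -220.5, 209.1]
tool_rot: [2.254, -2.188, -0.0]
force: [-4.1, -0.0, 7.4]
width: 25.6
```

jog_arm:
  commands:
    - [[0,-1,0],[0,0,0],255]
    - [[0,-2,0],[0,0,0],255]

```text
time: 30.13
tcp_pos: [551.3, -220.6, 209.1]
tool_rot: [2.253, -2.188, -0.002]
force: [-7.6, 0.7, 7.8]
width: 25.7
```

Run:
```python
from h import *
plan([532,-221.5,209],0.031);print(robot.read_state()['wrist_torque'].round(2))
w=viewer.camera('wrist')
cv2.imwrite('pics/w26c.png',cv2.resize(w[60:290,240:390],None,fx=2.6*1.5,fy=2.6,interpolation=0))
```

```text
t 30.13 tcp [ 551.3 -220.6  209.1] shift [ 0.4 19.3  0.2] turn [ 0.002 -0.    -0.001] yaw err F [-7.6  0.7  7.8] w 25.7
[0.16 1.64 0.03]
```

View pics/w26c.png

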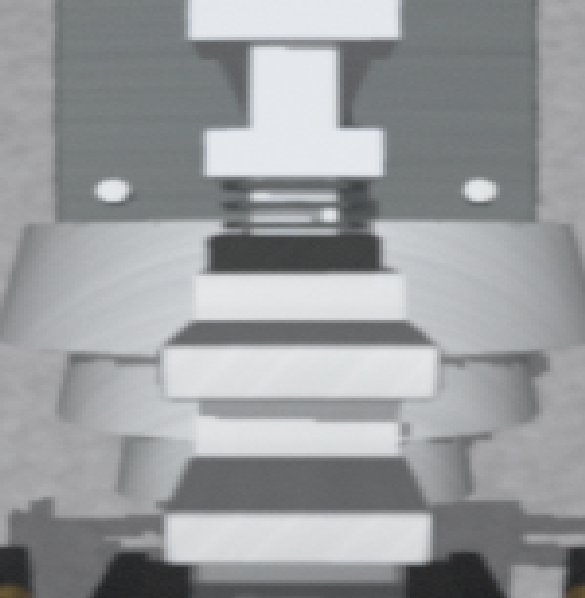

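jog_arm:
  commands:
    - [[0,-1,-0.6],[0,0,0],255]
    - [[0,-2,-0.6],[0,0,0],255]

```text
time: 30.35
tcp_pos: [552.5, -220.6, 209.2]
tool_rot: [2.252, -2.187, -0.004]
force: [-8.7, 0.1, 7.2]
width: 25.4
```

jog_arm:
  commands:
    - [[0,-1,0],[0,0,0],255]
    - [[0,-1.5,0],[0,0,0],255]

```text
time: 30.52
tcp_pos: [553.5, -220.6, 209.2]
tool_rot: [2.251, -2.187, -0.005]
force: [-11.4, 0.5, 8.5]
width: 25.6
```

jog_arm:
  commands:
    - [[0,-1,0],[0,0,0],255]
    - [[0,-1.5,0],[0,0,0],255]

```text
time: 30.68
tcp_pos: [554.7, -220.6, 209.2]
tool_rot: [2.251, -2.187, -0.006]
force: [-12.9, 0.6, 9.1]
width: 25.7
```

Run:
```python
from h import *
plan([532,-221.5,209],0.031);print(robot.read_state()['wrist_torque'].round(2))
w=viewer.camera('wrist')
cv2.imwrite('pics/w27c.png',cv2.resize(w[60:290,240:390],None,fx=2.6*1.5,fy=2.6,interpolation=0))
```

```text
t 30.68 tcp [ 554.7 -220.6  209.2] shift [ 0.2 22.7  0.3] turn [ 0.005  0.    -0.002] yaw err F [-12.9   0.6   9.1] w 25.7
[0.22 2.86 0.01]
```

View pics/w27c.png

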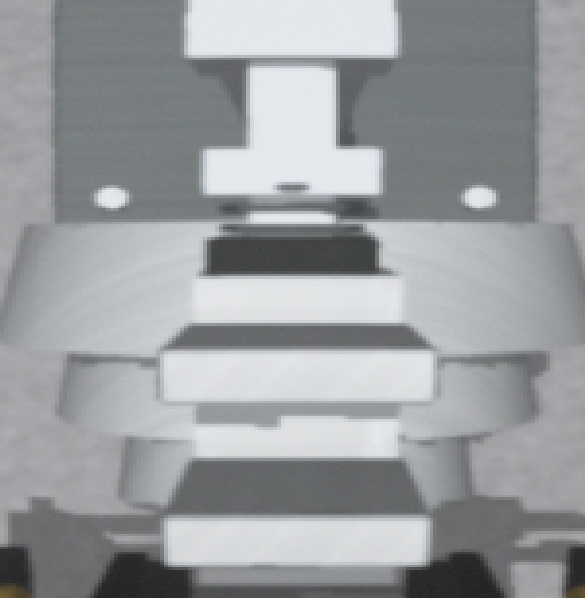

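Pad clearly compressed by about 3.5 mm. I hold here.

jog_arm:
  commands:
    - [[0,-0.4,0],[0,0,0],255]
    - [[0,-0.4,0],[0,0,0],255]
    - [[0,-0.4,0],[0,0,0],255]
    - [[0,-0.4,0],[0,0,0],255]
    - [[0,-0.4,0],[0,0,0],255]
    - [[0,-0.4,0],[0,0,0],255]

```text
time: 31.23
tcp_pos: [555.0, -220.7, 209.2]
tool_rot: [2.251, -2.187, -0.006]
force: [-12.1, 0.1, 8.1]
width: 25.9
```

jog_arm:
  commands:
    - [[0,1,-0.3],[0,0,0],255]
    - [[0,2,-0.6],[0,0,0],255]
    - [[0,3,-0.9],[0,0,0],255]
    - [[0,4,-1.1],[0,0,0],255]
    - [[0,5,-1.1],[0,0,0],255]
    - [[0,5,-1.1],[0,0,0],255]

```text
time: 31.73
tcp_pos: [551.7, -220.4, 209.8]
tool_rot: [2.254, -2.188, -0.002]
force: [-4.3, -0.9, -2.3]
width: 25.8
```

Run:
```python
from h import *
plan([532,-221.5,209],0.031);print(robot.read_state()['wrist_torque'].round(2))
w=viewer.camera('wrist')
cv2.imwrite('pics/w28c.png',cv2.resize(w[60:290,240:390],None,fx=2.6*1.5,fy=2.6,interpolation=0))
```

```text
t 31.73 tcp [ 551.7 -220.4  209.8] shift [ 0.5 19.7  0.9] turn [ 0.002  0.001 -0.001] yaw err F [-4.3 -0.9 -2.3] w 25.8
[-0.06  1.15 -0.03]
```

View pics/w28c.png

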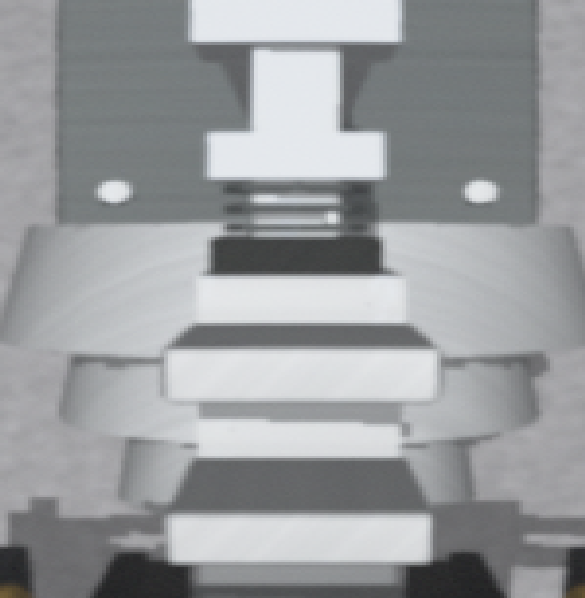

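jog_arm:
  commands:
    - [[0,1,0.3],[0,0,0],255]
    - [[0,1.5,0.3],[0,0,0],255]
    - [[0,1.5,0.3],[0,0,0],255]
    - [[0,1.5,0.3],[0,0,0],120]
    - [[0,1.5,0.3],[0,0,0],120]
    - [[0,1.5,0.3],[0,0,0],120]
    - [[0,1.5,0.3],[0,0,0],110]
    - [[0,1.5,0.3],[0,0,0],110]

```text
time: 32.45
tcp_pos: [551.2, -220.4, 210.5]
tool_rot: [-2.254, 2.188, -0.001]
force: [0.4, 0.1, -0.0]
width: 46.7
```

Run:
```python
from h import *
plan([550,-220.4,300],0.031)
w=viewer.camera('wrist')
cv2.imwrite('pics/w29c.png',cv2.resize(w[60:290,240:390],None,fx=2.6*1.5,fy=2.6,interpolation=0))
```

```text
t 32.45 tcp [ 551.2 -220.4  210.5] shift [ -0.    1.2 -89.5] turn [-0.001 -0.    -0.001] yaw err F [ 0.4  0.1 -0. ] w 46.7
```

View pics/w29c.png

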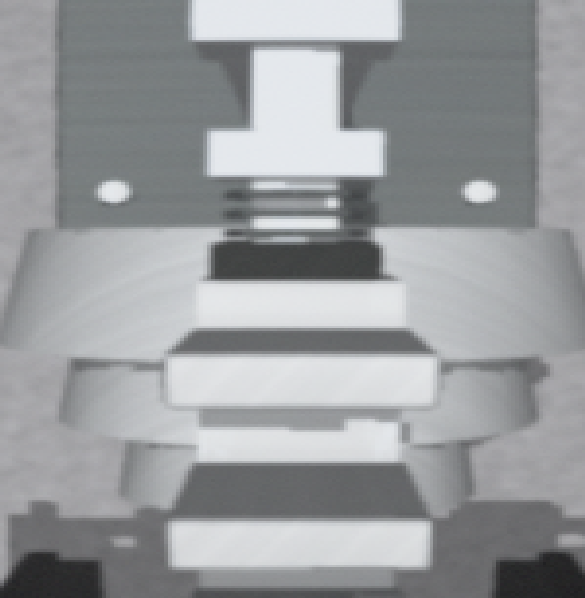

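jog_arm:
  commands:
    - [[0,0,-10],[0,0,0],110]
    - [[0,0,-35],[0,0,0],110]
    - [[0,0,-70],[0,0,0],110]
    - [[0,20,-100],[0,0,0],110]
    - [[0,50,-110],[0,0,0],110]
    - [[0,60,-110],[0,0,0],110]
    - [[0,60,-110],[0,0,0],110]
    - [[0,60,-110],[0,0,0],110]

```text
time: 33.17
tcp_pos: [490.8, -222.3, 320.4]
tool_rot: [2.253, -2.189, 0.001]
force: [0.7, 0.2, -0.6]
width: 49.3
```

jog_arm:
  commands:
    - [[0,0,0],[0,0,0],110]
    - [[0,0,0],[0,0,0],110]
    - [[0,0,0],[0,0,0],110]

```text
time: 33.42
tcp_pos: [491.4, -221.8, 319.2]
tool_rot: [2.255, -2.187, -0.003]
force: [0.1, -0.4, -0.4]
width: 49.6
```

Run:
```python
from h import *
plan([550,-220.4,300],0.031)
w=viewer.camera('wrist')
cv2.imwrite('pics/w30.png',w)
cv2.imwrite('pics/w30c.png',cv2.resize(w[0:230,240:390],None,fx=2.6*1.5,fy=2.6,interpolation=0))
s=viewer.camera('scene');cv2.imwrite('pics/s30.png',s)
cv2.imwrite('pics/s30c.png',cv2.resize(s[190:330,180:320],None,fx=4,fy=4,interpolation=2))
for x in (551,575,599): print(x,wproj([[x,-221,240],[x,-221,204]]).round(1).tolist())
```

```text
t 33.42 tcp [ 491.4 -221.8  319.2] shift [  0.4 -58.7  19.2] turn [ 0.001  0.001 -0.   ] yaw err F [ 0.1 -0.4 -0.4] w 49.6
551 [[315.7, 158.8], [315.8, 157.2]]
575 [[316.9, 121.7], [316.9, 125.0]]
599 [[318.1, 85.2], [317.9, 93.1]]
```

View pics/w30c.png

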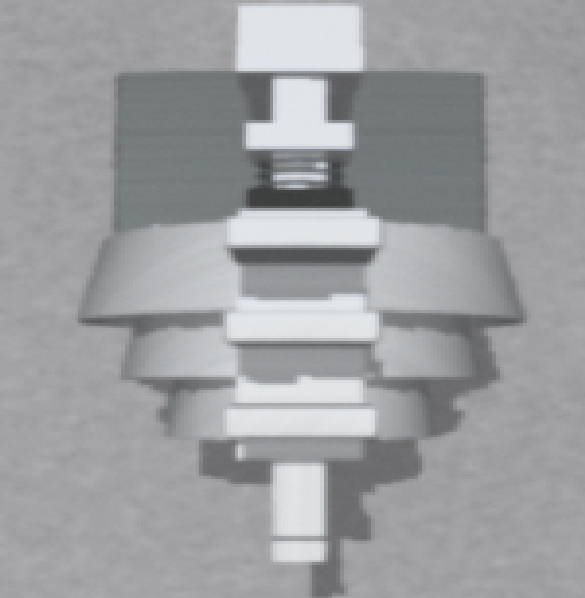

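View pics/s30c.png

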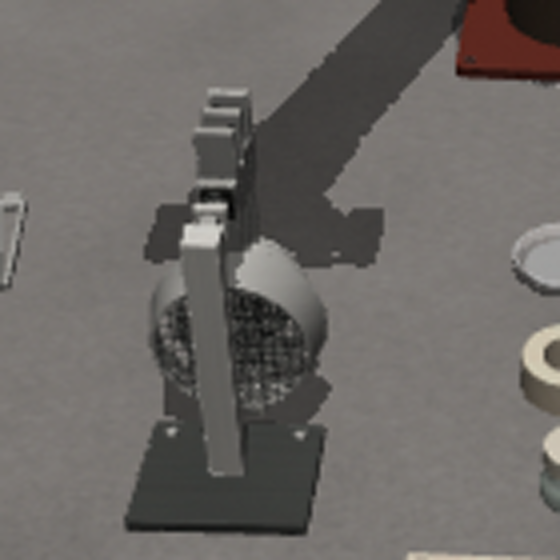

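View pics/s30.png

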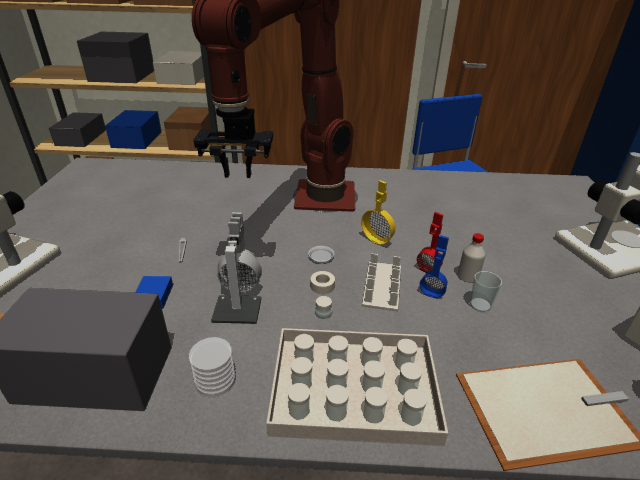

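Wrist view: the three tab tops have near edges at rows 248, 341 and 435. That is 36 px apart in the camera, or about 23.7 mm. They stand square on the bar, the large eye is about 88 mm from the tip, and the gripper is clear. I hand in.

Run:
```python
from h import *
a=cv2.imread('pics/w30.png'); b=viewer.camera('wrist'); print('change',cv2.absdiff(a,b).mean(), robot.read_state()['force'].round(1), robot.read_state()['time'])
print(robot.close_job())
```

```text
change 1.6425021701388889 [-0.3  0.5  0.4] 33.5667
the job is handed in; nothing more can be done
None
```

The three grey strainers now hang on the hook, large at the back, then medium, then small, each nested into the one behind. The job was handed in at about 33.6 s of the 72 s allowed; it reports no verdict.

- **Pressing:** I slid each strainer back until the pad was felt to give and held it there for at least 0.3 s. The steady wrist force was about 6.6 N for the large, 9.5 N for the medium and 12 N for the small, against the 22 N limit. The pad's share is lower because of friction on the bar. I judged it from the pad travel of about 3.5 mm (about 7 N), not from a direct reading.
- **Last pictures:** The tab tops stand about 23.7 mm apart, square to the bar, and the large eye is about 88 mm behind the tip. The gripper is clear with no force on it. The bystanders and the coloured look-alikes look untouched in the picture, but I did not measure how far any had moved.
- **What disagreed:**
  - The first wrist view of the hook tip was off from the top camera by about 4 mm; a later wrist view agreed.
  - The gripper pressed down with about 7 N when gripping the medium and small. I took up the resulting 1–3 mm higher grip when lowering them onto the bar.
  - The last two wrist pictures differed slightly on average (1.6 grey levels), which I did not look into.

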